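# Hang the screwdriver on the hanger's snap hook

### The arm

A 6-joint arm with a two-finger parallel gripper is mounted at the origin on the work surface. World frame = base frame: x ahead of the robot, y to its left, z up, the work surface at z = 0. Lengths are in m, angles in rad, forces in N, time in s.
With the tool pointing down it reaches from about 0.25 to 0.725 m from the base axis. Payload 4 kg.
Tool frame: the origin (TCP) lies midway between the tips of the shut fingers; the grasp point (between the pads) lies bot.pinch_z behind it (bot.pinch_z is the distance from the TCP to the grasp point, in m); z points along the fingers, y is the direction in which the jaws open and shut (so a half turn about z gives the same grasp; the last joint's range is limited). The gripper opens to 85 mm and grips with 20 to 120 N. Pads are 22 mm wide; open, the fingers measure 114 mm over their backs; the gripper's body (76 mm by 85 mm) begins 54 mm behind the grasp point. The pads swing forward as they close: fully open they stand 13 mm farther back than shut.
Start: joints at [1.217, 0.241, 0.005, 1.335, 0, 1.571], TCP at [0.173, 0.469, 0.231] pointing down, gripper open.
Joint ranges: [-2.72, 2.72], [-1.05, 1.87], [-1.09, 1.28], [-1.99, 2.15], [-1.42, 1.44], [-3.14, 3.14]. Speed limits (rad/s): [2.79, 2.79, 3.14, 3.14, 3.14, 3.14].

### API

Orientations are given as a unit quaternion [x, y, z, w].
In Python, from workcell import bot gives the robot as it stands. The module is installed in compiled form; this text tells all that it offers.
- The arm moves only by the tool move_arm, never from a script. Its argument "series" is a list that holds one entry, the list of rows, each a list of 7 numbers: the shift along the world's x, y, z in cm, then the turn, a rotation vector about the world's x, y, z in degrees, then the opening, from 0 (shut) to 1 (fully open). A call has exactly 5 rows; each row shifts and turns the pose as measured when the row begins; what a row does not reach is not made up. A row lasts 1/10 s, in which the tool goes at most 50 mm and 8.59 degrees, less where a joint would pass 70% of its speed; a pose out of reach is approached as far as the arm can. A call with a gripper value outside its range is refused whole. The fingers move at their own pace and stop on an object; the grip force is fixed at half the most. Time passes only in rows, so rows that do not move let the fingers close, or fill a call up. It gives the time, the measured TCP pose, the force and the opening at its end, in the units of the state.
- bot.get_obs(): the state, without advancing time (a new reading comes with each control period).
- bot.camera(name): name is "scene" or "top" or "wrist"; returns (picture, depth): 420x560x3 uint8, red, green, blue; 420x560 float32, m along the optical axis (not along the pixel's ray), 0 where there is no reading.
- bot.camera_info(name): a dict with "vfov" (degrees; the focal length in pixels is half the picture's height over the tangent of half this angle, whatever the lens; pixels are square), "cx", "cy" (the principal point, pixels), "k1" (the pictures are not rectified: a ray, as slopes to the right and down, at radius r is drawn at 1 + k1 r^2 times it, then the intrinsics apply), "cam_to_world" (4x4, takes a point from camera to world coordinates); the wrist camera has in their place "tool_from_camera" (4x4, takes a point from camera to tool coordinates, whose origin is the TCP and whose axes are the flange's). Camera axes: x right, y down, z forward; pixel columns grow to the right and rows downward; lengths in m; the calibration is good to about 2 mm. A picture is of the moment at which its call begins: read the wrist's pose just before it. camera_info takes no time and is no camera call.
- bot.job_done(): hands the job in, once; it reports no verdict.
Trained networks look in the newest picture that a camera, given by its name, has taken for a name from the list of things; names that differ only in an ending like _2 or _b are one class to them, and where a whole thing is asked for, a point or a joint stands for the part that bears it (a point fixed in the world has none). Each returns a list of dicts, best first, with "confidence" (0 to 1); they miss things now and then, are a little off and sometimes report something else, mostly with a low value. They report only what shows in the picture. A call takes as long as a camera call.
- bot.find_in(camera, target): "at" ([x, y, z] in m, in world coordinates, good to about 4 mm: the middle of the surface that is visible of it).
The state is a dict: "clock": time; "joint_pos": joint angles; "joint_vel": joint speeds; "tau": joint torques, N m; "eef_pos": TCP position; "tool_rot": TCP orientation; "ft_force": force on the tool from outside, world axes, zero at the start; "ft_torque": the same for the moment, N m; "grip_width": finger opening in m.
Only numpy, scipy, OpenCV 4.12 (cv2) and the standard library are available. Lean on these libraries where they do the work, as an engineer would, in place of code of your own. Each camera call takes 0.05 s, during which the arm holds its last target.

### The job

Hang the cordless screwdriver back on the tool hanger by pushing its bail in through the snap hook's spring gate until the gate snaps shut behind it. Then prove the catch with a gentle downward tug that loads the hook with about 15 N in all (the tool itself weighs 4 to 5 N; the hook must never take more than 25 N), and let go, so that the tool hangs still in the shut hook. Leave everything else where it is.

Things in the scene. Friction and masses are not known exactly. Their poses are not given: they have to be found in the camera images.
- driver_grip (a point): Point to grip on the driver: centre of the white motor housing's flat-sided part, on the barrel's axis, 85 mm behind the bail's bolts, which leaves a gripper room beside the hook. The housing is 46 mm wide (y), 46 mm high and runs from 20 to 112 mm behind the bolts. Held here the tool is nose-heavy: grip firmly. x = to the bit, z = up
- hook_seat (a point): Where the middle of the bail's crossbar lies when hung in the hook's bow, 228 mm above the bench; axes as the hanger's. Inside, the bow is 15 mm wide (x = -7.5 to 7.5 mm). The nose stands on the -x side; its flat top, 8 mm wide in x, is 13 mm above this point. The hook's underside is 10.5 mm below it. The gate spans from the nose tip up to its pivot, 53 mm above this point
- gate (a joint): Brass spring gate of the hook, 5 mm round, 41 mm long, hinged at its top: 0 = shut behind the nose, 0.265 rad = fully open, at its stop by the spine; opens towards +x. Springs shut: 4 N at its lower end, 6 to 7 N when open. Fully open it leaves a 5 mm wire only about 3 mm to spare past the nose; it shuts once the wire is below its lower end (about level with the nose tip)
- hanger: Tool hanger fixed to the bench: an arm on a post carries a rigid snap hook of 8 mm round steel, bow down. Origin on the bench below the hook; the hook lies in its x-z plane, gate towards -x (roughly the robot), spine on +x. Arm's underside 314 mm above the bench; it runs to the post, 50 mm towards +x and 200 mm towards -y, foot 140 x 120 mm
- driver: Cordless screwdriver, about 0.45 kg, upright on its black battery foot (90 x 62 mm): dark handle, level barrel 135 mm up, white motor housing behind, chuck and bit in front (tip 117 mm ahead of the bail's bolts), steel bail on top. Centre of mass 49 mm below the bolts, so it hangs tilted if the bail leans, and swings a while. Origin under the foot, below the bolts; x to the bit, z up
- portafilter: bystander: coffee portafilter, steel head 64 mm wide, 34 mm high, black handle; origin under the head
- tamper: bystander: dark steel coffee tamper, 56 mm wide, 80 mm high; origin under it
- milk_jug: bystander: steel milk jug, 80 mm wide, 95 mm high; origin under it
- screwdriver: bystander: screwdriver with a blue handle lying on the bench; origin under it
- spanner: bystander: steel spanner lying flat on the bench; origin under it
- brush: bystander: cleaning brush lying on the bench; origin under it
- bail_bolts (a point): Middle between the bail's two bolts on the driver's barrel, 145 mm above the foot's underside. The bail is a hoop of 5 mm round steel: legs 40 mm apart, crossbar along y (straight for 28 mm) 58 mm above the bolts, 45 mm above the barrel. It sits very stiffly on the bolts and leans up to 0.35 rad (20 mm at the crossbar) fore or aft, as last left: this lean is not reported. x = to the bit, z = up

How it is judged:
By the outcome, as a careful person would: the job done as asked, in the order asked, and still so for the second after the job is handed in, with the robot touching nothing.
It also fails if it takes over 72 s, if anything falls off the work surface, if the arm or the gripper's body presses on something with over 40 N, if the wrist force passes 120 N, or if a joint passes its speed limit or range.

## Working session

There is one attempt and no reset: what is moved stays moved. The work goes in short steps, Python scripts to look and compute and a tool call to move; the robot and the scene stay as the last step left them, time stands still between calls to the robot, and variables do not carry over. Pictures are saved under pics/ and viewed, and the job is handed in when it is done.

Besides the shell and the picture viewer there is one more tool, called after "Request:" as name(argument=value, ...), one argument or row to a line, values as JSON. move_arm: Moves the arm, as the interface text tells. Its arguments: {"type":"object","properties":{"series":{"type":"array","items":{"type":"array","items":{"type":"array","items":{"type":"number"}}}}},"required":["series"]}

```bash
mkdir -p pics; cat > h.py <<'E'
import numpy as np, cv2
from workcell import bot
from scipy.spatial.transform import Rotation as R
def cam(name,fn=None):
    o=bot.get_obs(); p,d=bot.camera(name)
    if fn: cv2.imwrite('pics/'+fn,p[:,:,::-1])
    i=bot.camera_info(name)
    if name=='wrist':
        T=np.eye(4);T[:3,:3]=R.from_quat(o['tool_rot']).as_matrix();T[:3,3]=o['eef_pos']
        M=T@np.array(i['tool_from_camera'])
    else: M=np.array(i['cam_to_world'])
    return p,d,i,M
def K(i,h=420):
    f=h/2/np.tan(np.radians(i['vfov'])/2); return f
def cloud(d,i,M):
    f=K(i); v,u=np.mgrid[0:d.shape[0],0:d.shape[1]]
    xd=(u-i['cx'])/f; yd=(v-i['cy'])/f
    x,y=xd.copy(),yd.copy()
    for _ in range(20):
        s=1+i['k1']*(x*x+y*y); x=xd/s;y=yd/s
    P=np.stack([x*d,y*d,d],-1)
    W=P@M[:3,:3].T+M[:3,3]; W[d==0]=np.nan
    return W
def proj(w,i,M):
    c=np.linalg.inv(M)@np.r_[w,1]; x,y=c[0]/c[2],c[1]/c[2]; s=1+i['k1']*(x*x+y*y); f=K(i)
    return x*s*f+i['cx'],y*s*f+i['cy']
E
python3 - <<'E'
from h import *
np.set_printoptions(precision=4,suppress=True)
print(bot.get_obs(), bot.pinch_z)
for n in ['scene','top','wrist']:
    p,d,i,M=cam(n,n+'0.png'); print(n,i)
    for t in ['driver','driver_grip','bail_bolts','hook_seat','hanger','gate']:
        if n=='wrist' and t!='driver': continue
        r=bot.find_in(n,t); print(n,t,[(np.round(q['at'],3),round(q['confidence'],2)) for q in r[:2]])
E
```

```text
{'clock': 0.0, 'joint_pos': array([1.217 , 0.2414, 0.0037, 1.3352, 0.    , 1.5708]), 'joint_vel': array([-0.0004, -0.0006, -0.0007, -0.0008,  0.0012, -0.0002]), 'tau': array([ -0.0007, -37.2318,  25.2407,   0.017 ,  -0.0001,  -0.    ]), 'eef_pos': array([0.173 , 0.4685, 0.2304]), 'tool_rot': array([ 0.176 ,  0.9844, -0.001 , -0.0002]), 'ft_force': array([-0.8369, -0.2999, -0.1042]), 'ft_torque': array([ 0.0118,  0.0178, -0.0322]), 'grip_width': 0.08567612083530103} 0.0187
scene {'vfov': 46.52945228229922, 'cx': 280.5227466391879, 'cy': 212.916744170211, 'k1': -0.1371108070856903, 'cam_to_world': array([[-0.4689,  0.5237, -0.7112,  1.42  ],
       [ 0.8831,  0.2648, -0.3873,  0.4779],
       [-0.0145, -0.8097, -0.5867,  0.8982],
       [ 0.    ,  0.    ,  0.    ,  1.    ]])}
scene driver [(array([0.605, 0.25 , 0.135]), 0.67)]
scene driver_grip [(array([0.602, 0.249, 0.138]), 0.85)]
scene bail_bolts [(array([0.609, 0.246, 0.14 ]), 0.95), (array([ 0.753, -0.311,  0.251]), 0.4)]
scene hook_seat [(array([ 0.755, -0.31 ,  0.251]), 0.72)]
scene hanger [(array([ 0.753, -0.306,  0.25 ]), 0.82
[... 354 characters left out ...]
.235, 0.157]), 0.93)]
top driver_grip [(array([0.578, 0.238, 0.154]), 0.72), (array([ 0.374, -0.423,  0.014]), 0.22)]
top bail_bolts [(array([0.569, 0.242, 0.152]), 0.98)]
top hook_seat [(array([ 0.378, -0.422,  0.017]), 0.69), (array([ 0.731, -0.312,  0.211]), 0.68)]
top hanger [(array([ 0.727, -0.308,  0.214]), 0.88)]
top gate [(array([0.728, 0.153, 0.006]), 0.56)]
wrist {'vfov': 58.573021209490165, 'cx': 279.2900895934664, 'cy': 206.41802160890865, 'k1': -0.0928418170870265, 'tool_from_camera': array([[ 0.0021, -0.9565, -0.2919,  0.0747],
       [ 1.    ,  0.002 ,  0.0005, -0.    ],
       [ 0.0001, -0.2919,  0.9565, -0.1428],
       [ 0.    ,  0.    ,  0.    ,  1.    ]])}
wrist driver []
```

View pics/scene0.png

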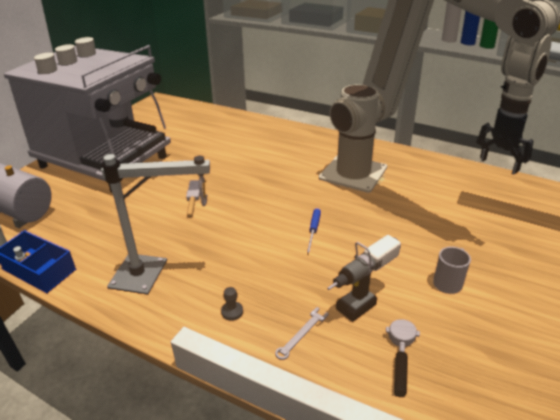

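View pics/top0.png

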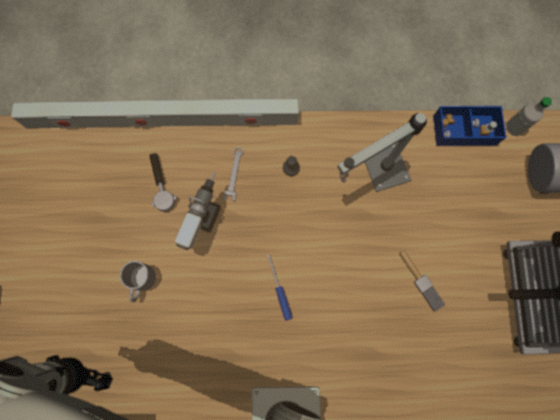

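The scene shows the driver near (355,275), with its bit towards the hanger side. The hanger is at (115-205,165-280), with its hook at the arm's right end (200,165-195). Next I'll measure from the depth clouds.

```bash
python3 - <<'E'
from h import *
np.set_printoptions(precision=4,suppress=True,linewidth=150)
for n in ['scene','top']:
    p,d,i,M=cam(n); W=cloud(d,i,M); np.save(n+'W.npy',W); 
    m=(W[...,2]>0.29)&(W[...,2]<0.37)&(W[...,1]<0)&(W[...,0]>0.4)&(W[...,1]>-0.6)
    Q=W[m]; print(n,'arm',len(Q)); 
    c,(s),a=cv2.minAreaRect(Q[:,:2].astype(np.float32)); print(c,s,a,Q.min(0),Q.max(0))
    print(cv2.boxPoints((c,s,a)))
    m=(W[...,2]>0.215)&(W[...,2]<0.30)&(W[...,1]<0)&(W[...,0]>0.4)&(W[...,1]>-0.26)
    print('hook',W[m][::4])
    # housing white
    hsv=cv2.cvtColor(p,cv2.COLOR_RGB2HSV)
    m=(W[...,2]>0.09)&(W[...,2]<0.17)&(W[...,1]>0.15)&(W[...,1]<0.35)&(W[...,0]>0.4)&(W[...,0]<0.75)
    mw=m&(hsv[...,1]<60)&(hsv[...,2]>150)
    Q=W[mw]; print('white',len(Q),Q.min(0),Q.max(0)); t=Q[Q[:,2]>Q[:,2].max()-0.012]; print(cv2.minAreaRect(t[:,:2].astype(np.float32)),t.mean(0))
    m2=(W[...,2]>0.165)&(W[...,2]<0.24)&(W[...,1]>0.15)&(W[...,1]<0.35)&(W[...,0]>0.4)&(W[...,0]<0.8)
    print('bail',W[m2])
    s=3
    for nm,c in [('hook',(0.6,-0.2,0.27)),('drv',(0.6,0.24,0.15))]:
        u,v=proj(np.array(c),i,M); u,v=int(u),int(v); cr=p[max(v-50,0):v+50,max(u-65,0):u+65]
        cv2.imwrite(f'pics/{n}_{nm}.png',cv2.resize(cr,None,fx=6,fy=6,interpolation=cv2.INTER_CUBIC)[:,:,::-1])
E
```

```text
scene arm 1878
(0.7043269872665405, -0.2404358685016632) (0.03844252973794937, 0.24994175136089325) 33.2526741027832 [ 0.6307 -0.349   0.2901] [ 0.7785 -0.1281  0.3659]
[[ 0.6197 -0.1465]
 [ 0.7568 -0.3555]
 [ 0.7889 -0.3344]
 [ 0.6519 -0.1254]]
hook [[ 0.6511 -0.1487  0.3   ]
 [ 0.6507 -0.1494  0.2968]
 [ 0.6536 -0.1504  0.2954]
 [ 0.6575 -0.1536  0.2939]
 [ 0.6445 -0.1522  0.287 ]
 [ 0.6594 -0.1464  0.2942]
 [ 0.6383 -0.1515  0.2809]
 [ 0.6424 -0.1577  0.2787]
 [ 0.6628 -0.1503  0.2895]
 [ 0.641  -0.1561  0.2755]
 [ 0.6583 -0.1485  0.2847]
 [ 0.6651 -0.1493  0.2856]
 [ 0.64   -0.1547  0.2696]
 [ 0.6433 -0.1554  0.2685]
 [ 0.6632 -0.1455  0.28  ]
 [ 0.6667 -0.1461  0.279 ]
 [ 0.666  -0.15    0.2747]
 [ 0.6435 -0.1533  0.2606]
 [ 0.6435 -0.1568  0.2567]
 [ 0.6647 -0.1459  0.2695]
 [ 0.6649 -0.1522  0.2649]
 [ 0.6424 -0.1584  0.2498]
 [ 0.6586 -0.1487  0.2594]
 [ 0.6652 -0.1467  0.2611]
 [ 0.6386 -0.1562  0.2423]
 [ 0.6652 -0.147   0.2581]
 [ 0.6397 -0.1556  0.2403]
 [ 0.6643 -0.1482  0.2544]
 [ 0.6416 -0.1545  0.2388]
 [ 0.661  -0.1482  0.2495]
 [ 0.6405 -0.1527  0.2357]
 [ 0.6571 -0
[... 3690 characters left out ...]
74]
 [0.6004 0.2562 0.1859]
 [0.5961 0.2315 0.2014]
 [0.5956 0.2285 0.2032]
 [0.5957 0.2259 0.2029]
 [0.5947 0.2226 0.2064]
 [0.599  0.2571 0.1805]
 [0.6014 0.2562 0.1711]
 [0.5927 0.223  0.2038]
 [0.5937 0.221  0.1997]
 [0.5939 0.2185 0.1986]
 [0.5987 0.259  0.1705]
 [0.599  0.2565 0.1693]
 [0.5907 0.2208 0.2004]
 [0.592  0.2189 0.1954]
 [0.5972 0.26   0.1652]
 [0.5971 0.2571 0.1655]
 [0.5897 0.2192 0.1936]
 [0.5904 0.2169 0.1907]
 [0.5878 0.2197 0.1901]
 [0.5891 0.2179 0.1846]
 [0.5859 0.2202 0.1864]
 [0.5868 0.2181 0.1828]
 [0.5847 0.2212 0.1801]
 [0.5858 0.2192 0.1754]
 [0.5846 0.223  0.1687]
 [0.5843 0.22   0.1702]
 [0.5819 0.223  0.1683]
 [0.5824 0.2206 0.1662]
 [0.4856 0.2667 0.166 ]]
```

View pics/scene_hook.png

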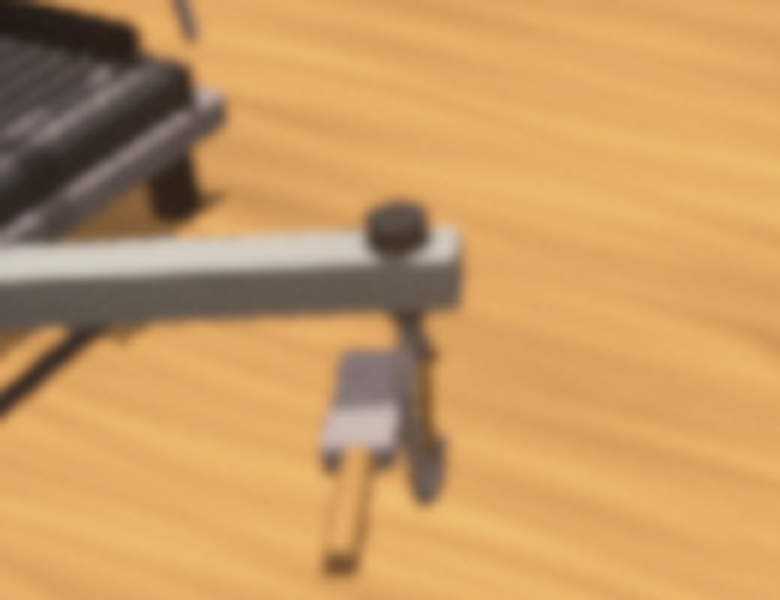

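View pics/scene_drv.png

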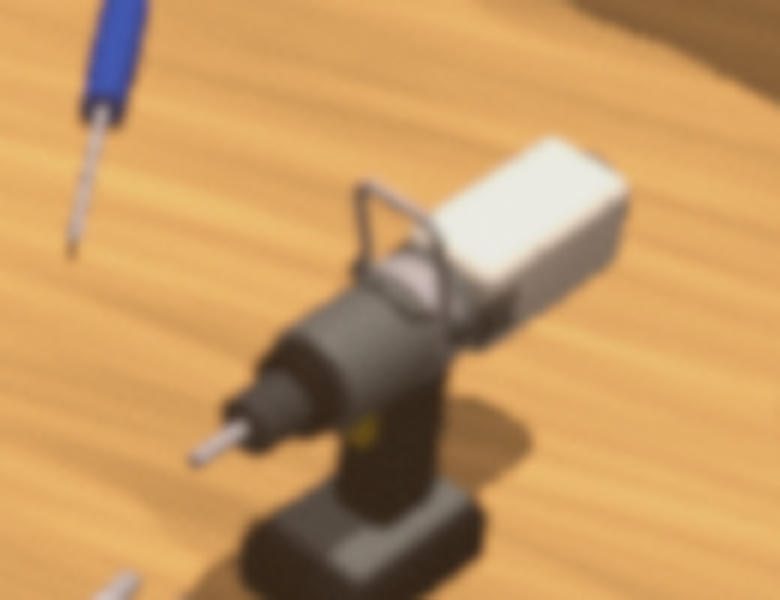

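View pics/top_drv.png

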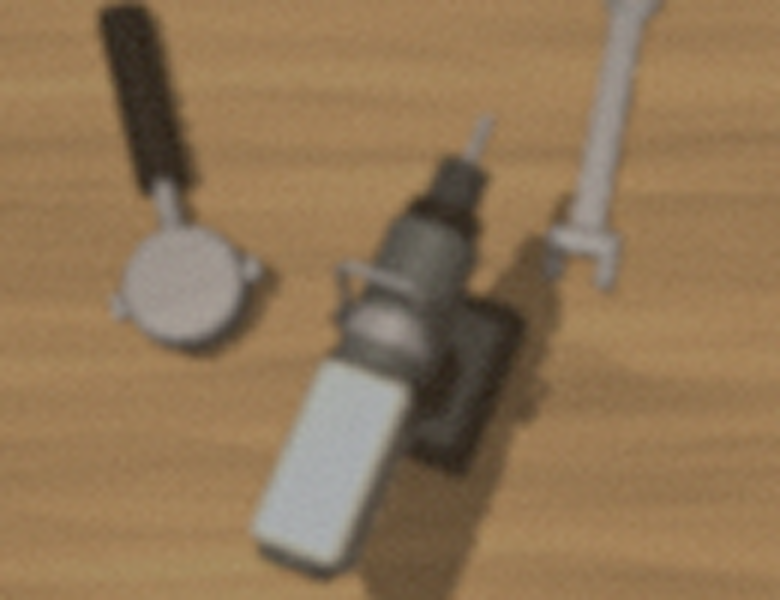

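View pics/top_hook.png

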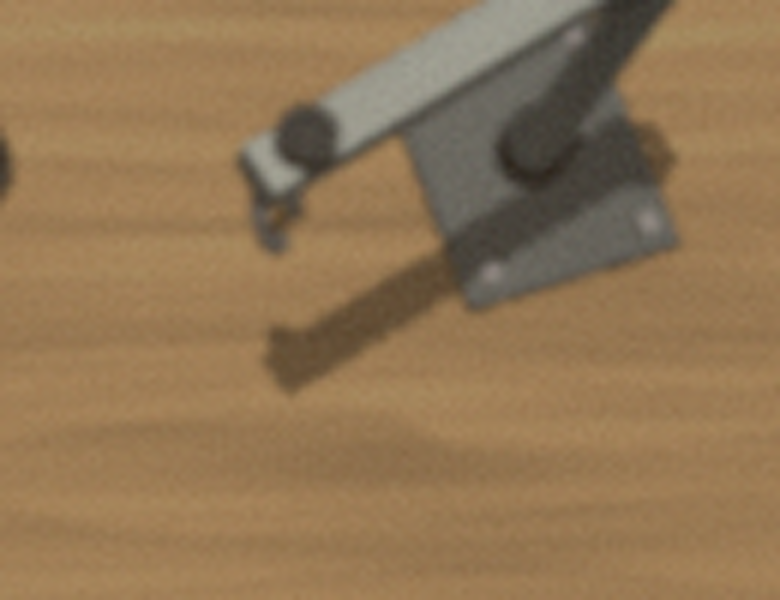

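The scene crop shows the bail leaning slightly towards the bit, with the hook's nose and gate facing the robot. Next I'll refine yaw, lean and the hook's frame.

```bash
python3 - <<'E'
from h import *
np.set_printoptions(precision=4,suppress=True,linewidth=150)
for n in ['scene','top']:
    W=np.load(n+'W.npy')
    B=W[(W[...,2]>0.165)&(W[...,2]<0.24)&(W[...,1]>0.21)&(W[...,1]<0.27)&(W[...,0]>0.57)&(W[...,0]<0.62)]
    c=B.mean(0); U,S,V=np.linalg.svd(B-c); nrm=V[2]*np.sign(V[2][0]); print(n,'bail plane n',nrm,'yaw',np.degrees(np.arctan2(nrm[1],nrm[0])),'lean',-np.arctan2(nrm[2],np.hypot(*nrm[:2])),'rms',S[2]/len(B)**.5)
    T=B[B[:,2]>0.199]; l=cv2.fitLine(T.astype(np.float32),cv2.DIST_HUBER,0,.01,.01).ravel(); print('bar',l,np.degrees(np.arctan2(-l[0],l[1])),T.min(0),T.max(0))
    H=W[(W[...,2]>0.148)&(W[...,2]<0.17)&(W[...,0]<0.57)&(W[...,0]>0.45)&(W[...,1]>0.2)&(W[...,1]<0.33)]
    print('housing',cv2.minAreaRect(H[:,:2].astype(np.float32)),np.percentile(H,[2,50,98],axis=0))
    F=W[(W[...,2]>0.004)&(W[...,2]<0.03)&(W[...,0]>0.6)&(W[...,0]<0.9)&(W[...,1]<-0.2)&(W[...,1]>-0.45)]
    print('foot',cv2.minAreaRect(F[:,:2].astype(np.float32)),len(F))
    for nm,lo,hi in [('any>30mm',0.03,0.13)]:
        m=(W[...,2]>lo)&(W[...,2]<0.3)&(W[...,0]>0.3)&(W[...,0]<0.9)&(abs(W[...,1])<0.45)
        k,l,st,ce=cv2.connectedComponentsWithStats(m.astype(np.uint8))
        for j in range(1,k):
            if st[j,4]>30: q=W[l==j]; print(np.round(q.min(0),3),np.round(q.max(0),3))
E
```

```text
scene bail plane n [ 0.9148 -0.3488 -0.2037] yaw -20.871707506484686 lean 0.20518056666822995 rms 0.0014836027629081992
bar [0.3764 0.9265 0.0022 0.6016 0.2382 0.2022] -22.111273 [0.5931 0.2224 0.2   ] [0.6088 0.2532 0.2039]
housing ((0.5251390933990479, 0.2676008939743042), (0.04641124978661537, 0.09651917964220047), 70.88922119140625) [[0.4844 0.2375 0.1493]
 [0.5296 0.2691 0.1566]
 [0.5685 0.297  0.1598]]
foot ((0.7569125890731812, -0.3219389319419861), (0.22597138583660126, 0.2834550142288208), 85.86973571777344) 1365
[ 0.635 -0.16   0.223] [ 0.667 -0.145  0.3  ]
[ 0.716 -0.349  0.03 ] [ 0.778 -0.261  0.3  ]
[0.48  0.196 0.03 ] [0.699 0.301 0.204]
[0.349 0.386 0.03 ] [0.455 0.45  0.097]
[ 0.739 -0.042  0.03 ] [ 0.773 -0.009  0.081]
[0.616 0.338 0.03 ] [0.678 0.401 0.038]
top bail plane n [ 0.9085 -0.3395 -0.2435] yaw -20.488704920738726 lean 0.24598916523673883 rms 0.0013548381556350853
bar [0.3625 0.9311 0.0401 0.599  0.2359 0.2034] -21.270815 [0.5907 0.2208 0.1991] [0.6059 0.2566 0.2092]
housing ((0.5256996750831604, 0.2649627923965454), (0.04688643291592598, 0.10226026177406311), 68.74246978759766) [[0.4795 0.2334 0.15  ]
 [0.523  0.2643 0.1579]
 [0.5678 0.2939 0.163 ]]
foot ((0.749923586845398, -0.323862761259079), (0.29936227202415466, 0.24694623053073883), 0.017261534929275513) 1446
[0.893 0.064 0.03 ] [0.9   0.139 0.094]
[0.89  0.355 0.03 ] [0.9   0.45  0.094]
[ 0.73  -0.347  0.03 ] [ 0.772 -0.296  0.29 ]
[ 0.735 -0.043  0.031] [ 0.765 -0.009  0.084]
[0.473 0.197 0.03 ] [0.696 0.3   0.209]
[ 0.633 -0.163  0.224] [ 0.658 -0.147  0.297]
[0.612 0.337 0.03 ] [0.674 0.404 0.042]
[0.333 0.387 0.03 ] [0.447 0.45  0.102]
```

Request:
move_arm(
  series=[
    [[3, -1.5, 0, 0, 0, 0, 1], [3, -1.5, 0, 0, 0, 0, 1], [3, -1.5, 0, 0, 0, 0, 1], [3, -1.5, 0, 0, 0, 0, 1], [3, -1.5, 0, 0, 0, 0, 1]],
  ],
)

```text
clock: 1.4
eef_pos: [0.3241, 0.3938, 0.2315]
tool_rot: [0.171, 0.985, 0.001, -0.0]
ft_force: [1.0, -0.0, 0.0]
grip_width: 0.0856
```

Request:
move_arm(
  series=[
    [[4, -2.6, 0, 0, 0, -0.3, 1], [4, -2.6, 0, 0, 0, -0.3, 1], [4, -2.6, 0, 0, 0, -0.3, 1], [4, -2.6, 0, 0, 0, -0.3, 1], [2.5, -1.7, 0, 0, 0, -0.1, 1]],
  ],
)

```text
clock: 1.9
eef_pos: [0.5164, 0.2678, 0.2318]
tool_rot: [0.181, 0.983, 0.002, 0.0]
ft_force: [0.2, -0.5, 0.7]
grip_width: 0.0858
```

```bash
cat > st.py <<'E'
from h import *
np.set_printoptions(precision=4,suppress=True,linewidth=150)
o=bot.get_obs(); A=R.from_quat(o['tool_rot']).as_matrix()
print(o['clock'],'pos',o['eef_pos'],'j',o['joint_pos'],'w',o['grip_width'],'F',o['ft_force'],'T',o['ft_torque'],'xang',np.degrees(np.arctan2(A[1,0],A[0,0])),'z',A[:,2],'xz',A[2,0])
E
python3 st.py
```

```text
1.9 pos [0.5164 0.2678 0.2318] j [0.477  0.4028 0.234  1.3991 0.0027 0.8419] w 0.08580791420419322 F [ 0.198  -0.5118  0.6712] T [0.0414 0.0128 0.0277] xang 159.08964531528179 z [ 0.0013  0.0038 -1.    ] xz 0.00010300217747793517
```

Request:
move_arm(
  series=[
    [[-0.7, 0.4, -2, 0, 0, 0, 1], [0, 0, -3, 0, 0, 0, 1], [0, 0, -2, 0, 0, 0, 1], [0, 0, -1, 0, 0, 0, 1], [0, 0, 0, 0, 0, 0, 1]],
  ],
)

```text
clock: 2.4
eef_pos: [0.5153, 0.2672, 0.1492]
tool_rot: [0.187, 0.982, 0.003, 0.002]
ft_force: [0.4, -0.3, -0.1]
grip_width: 0.0855
```

```bash
python3 - <<'E'
from h import *
exec(open('st.py').read())
p,d,i,M=cam('top','t1.png')
u,v=map(int,proj(np.array([.55,.25,.15]),i,M)); cv2.imwrite('pics/t1c.png',cv2.resize(p[v-50:v+50,u-60:u+60],None,fx=6,fy=6)[:,:,::-1])
p,d,i,M=cam('wrist','w1.png')
E
```

```text
2.4 pos [0.5153 0.2672 0.1492] j [0.4775 0.4389 0.0715 1.197  0.0017 0.8532] w 0.08549170276828999 F [ 0.4114 -0.2887 -0.0562] T [-0.0007  0.05    0.0008] xang 158.4699139860193 z [ 0.005   0.0045 -1.    ] xz -0.002986718974192983
```

View pics/t1c.png

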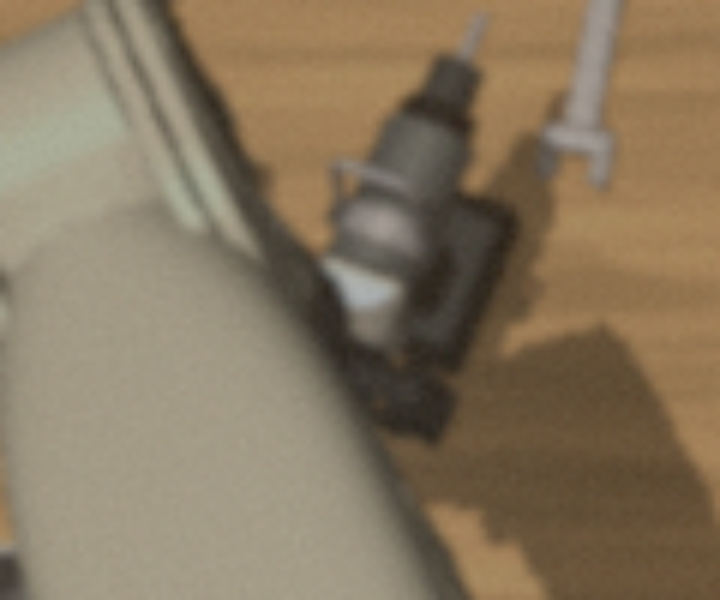

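View pics/w1.png

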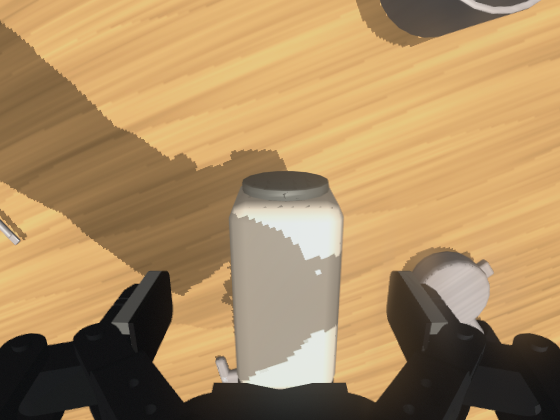

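The wrist view shows the housing at columns 232-342, centred between the fingers at about 165 and 400. I can descend.

Request:
move_arm(
  series=[
    [[-0.4, 0.3, -1.5, 0, 0, 0, 1], [-0.3, 0.3, -1.5, 0, 0, 0, 1], [0, 0, -0.6, 0, 0, 0, 1], [0, 0, -0.2, 0, 0, 0, 1], [0, 0, 0, 0, 0, 0, 1]],
  ],
)

```text
clock: 3.0
eef_pos: [0.5135, 0.2772, 0.1199]
tool_rot: [0.186, 0.982, 0.008, 0.009]
ft_force: [0.2, 0.5, 0.5]
grip_width: 0.0855
```

```bash
python3 st.py
```

```text
3.0 pos [0.5135 0.2772 0.1199] j [0.4943 0.4539 0.0141 1.1071 0.0013 0.8683] w 0.08553918153479842 F [0.2095 0.4996 0.4686] T [-0.059   0.0349 -0.0205] xang 158.56009184835892 z [ 0.0204  0.0125 -0.9997] xz -0.014386554114486385
```

Request:
move_arm(
  series=[
    [[-0.3, -0.3, -0.5, -0.4, 0.6, 0.2, 1], [-0.1, -0.1, -0.4, -0.3, 0.5, 0.2, 1], [0, 0, 0, 0, 0, 0, 1], [0, 0, 0, 0, 0, 0, 1], [0, 0, 0, 0, 0, 0, 1]],
  ],
)

```text
clock: 3.5
eef_pos: [0.5109, 0.2731, 0.1125]
tool_rot: [0.182, 0.983, 0.001, 0.001]
ft_force: [0.3, 0.2, 0.2]
grip_width: 0.0849
```

```bash
python3 st.py
```

```text
3.5 pos [0.5109 0.2731 0.1125] j [ 0.4913  0.4677  0.016   1.1161 -0.0005  0.8583] w 0.0849057089114832 F [0.2635 0.1997 0.184 ] T [-0.0464  0.0114 -0.022 ] xang 158.97090209381935 z [ 0.003  0.001 -1.   ] xz -0.0024294630905946075
```

Request:
move_arm(
  series=[
    [[0, 0, 0, 0, 0, 0, 0.5], [0, 0, 0, 0, 0, 0, 0], [0, 0, 0, 0, 0, 0, 0], [0, 0, 0, 0, 0, 0, 0], [0, 0, 0, 0, 0, 0, 0]],
  ],
)

```text
clock: 4.0
eef_pos: [0.5108, 0.273, 0.1129]
tool_rot: [0.183, 0.983, 0.001, 0.001]
ft_force: [-0.9, -0.6, -0.2]
grip_width: 0.0452
```

Request:
move_arm(
  series=[
    [[0, 0, 0, 0, 0, 0, 0], [0, 0, 0, 0, 0, 0, 0], [0, 0, 0, 0, 0, 0, 0], [0, 0, 0, 0, 0, 0, 0], [0, 0, 0, 0, 0, 0, 0]],
  ],
)

```text
clock: 4.5
eef_pos: [0.5108, 0.2731, 0.1129]
tool_rot: [0.183, 0.983, 0.001, 0.002]
ft_force: [-0.2, -2.0, -0.0]
grip_width: 0.0454
```

```bash
python3 st.py
```

```text
4.5 pos [0.5108 0.2731 0.1129] j [ 0.4912  0.467   0.016   1.1164 -0.0006  0.8585] w 0.045441199220190936 F [-0.1733 -2.0176 -0.0413] T [ 0.0292  0.05   -0.0485] xang 158.95567525274592 z [ 0.0033  0.0011 -1.    ] xz -0.0026910287918140126
```

Request:
move_arm(
  series=[
    [[0, 0, 0.3, 0, 0, 0, 0], [0, 0, 0.6, 0, 0, 0, 0], [0, 0, 1, 0, 0, 0, 0], [0, 0, 1, 0, 0, 0, 0], [0, 0, 0, 0, 0, 0, 0]],
  ],
)

```text
clock: 5.0
eef_pos: [0.5074, 0.2721, 0.1406]
tool_rot: [0.182, 0.983, -0.001, -0.003]
ft_force: [0.8, 1.0, -5.3]
grip_width: 0.0455
```

```bash
python3 - <<'E'
from h import *
exec(open('st.py').read())
p,d,i,M=cam('scene','s2.png')
u,v=map(int,proj(np.array([.56,.25,.15]),i,M)); cv2.imwrite('pics/s2c.png',cv2.resize(p[v-60:v+60,u-75:u+75],None,fx=5,fy=5)[:,:,::-1])
E
```

```text
5.0 pos [0.5074 0.2721 0.1406] j [0.4914 0.4459 0.0591 1.1901 0.0015 0.8584] w 0.045535226860597626 F [ 0.7947  0.9978 -5.3007] T [0.1185 0.3433 0.0523] xang 158.9699581440196 z [-0.0061 -0.0015 -1.    ] xz 0.0051802968491032044
```

View pics/s2c.png

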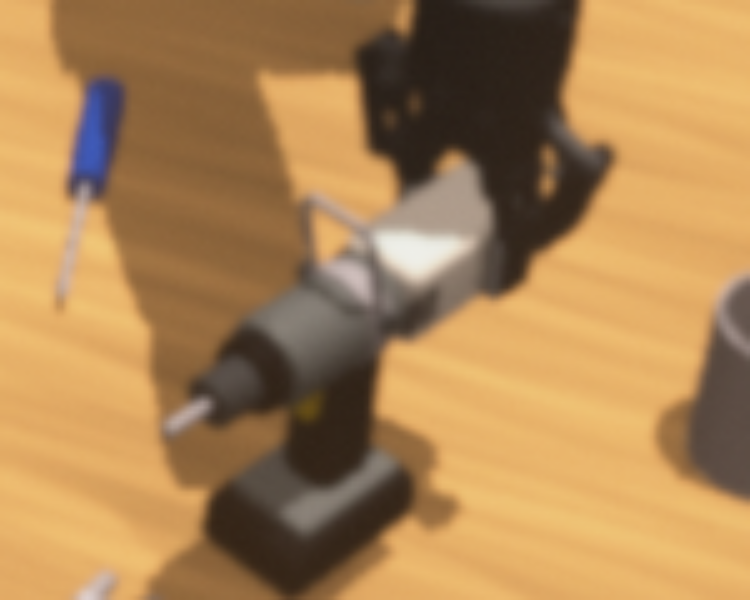

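Request:
move_arm(
  series=[
    [[0, -0.4, 0.5, 0, 0, 0, 0], [0, -1, 0.6, 0, 0, 0.5, 0], [0, -1.5, 0.6, 0, 0, 1, 0], [0, -2, 0.4, 0, 0, 2, 0], [0, -2, 0.2, 0, 0, 2, 0]],
  ],
)

```text
clock: 5.55
eef_pos: [0.5059, 0.2005, 0.1639]
tool_rot: [0.131, 0.991, -0.003, -0.004]
ft_force: [0.6, 0.3, -4.7]
grip_width: 0.0453
```

Request:
move_arm(
  series=[
    [[0, -2.2, 0, 0, 0, 2, 0], [0, -2.2, 0, 0, 0, 2, 0], [0, -2.2, 0, 0, 0, 2, 0], [0, -2.2, 0, 0, 0, 2, 0], [0, -2.2, 0, 0, 0, 2, 0]],
  ],
)

```text
clock: 6.05
eef_pos: [0.5045, 0.0818, 0.1663]
tool_rot: [0.04, 0.999, -0.004, -0.003]
ft_force: [-0.2, 1.0, -4.8]
grip_width: 0.0453
```

```bash
python3 st.py
```

```text
6.05 pos [0.5045 0.0818 0.1663] j [ 0.1653  0.3055 -0.0806  1.192  -0.0077  0.2453] w 0.04532875926899809 F [-0.1668  1.0172 -4.7733] T [-0.0038  0.3711 -0.0057] xang 175.4171846404138 z [-0.0058 -0.0087 -0.9999] xz 0.005113404270828692
```

Request:
move_arm(
  series=[
    [[0, -2.2, 0, 0, 0, 2, 0], [0, -2.2, 0, 0, 0, 2, 0], [0, -2.2, 0, 0, 0, 2, 0], [0, -2.2, 0, 0, 0, 2, 0], [0, -2.2, 0, 0, 0, 2, 0]],
  ],
)

```text
clock: 6.55
eef_pos: [0.5011, -0.038, 0.1682]
tool_rot: [-0.05, 0.999, -0.008, -0.003]
ft_force: [0.6, -0.7, -5.8]
grip_width: 0.0456
```

Request:
move_arm(
  series=[
    [[0, -2.2, 0, 0, 0, 2, 0], [0, -2.2, 0, 0, 0, 2, 0], [0, -2, 0, 0, 0, 1.5, 0], [0, -1.5, 0, 0, 0, 1, 0], [0, -1, 0, 0, 0, 0.5, 0]],
  ],
)

```text
clock: 7.05
eef_pos: [0.4965, -0.1375, 0.1701]
tool_rot: [-0.112, 0.994, -0.011, -0.004]
ft_force: [0.6, 0.0, -4.1]
grip_width: 0.0458
```

```bash
python3 st.py
```

```text
7.05 pos [ 0.4965 -0.1375  0.1701] j [-0.2559  0.3047 -0.0714  1.1941 -0.0243 -0.4804] w 0.045822371737806615 F [ 0.5696  0.0081 -4.1411] T [-0.0376  0.3963 -0.0074] xang -167.14227339257076 z [-0.0056 -0.0237 -0.9997] xz 0.010778423440983611
```

Request:
move_arm(
  series=[
    [[0, -1.5, -0.2, 0.4, 0, 1.5, 0], [0, -1.5, -0.2, 0.4, 0, 1.5, 0], [0, -1.2, 0, 0.3, 0, 1, 0], [0, -0.5, 0, 0, 0, 0.3, 0], [0, 0, 0, 0, 0, 0, 0]],
  ],
)

```text
clock: 7.55
eef_pos: [0.4921, -0.1924, 0.1676]
tool_rot: [-0.149, 0.989, -0.005, -0.005]
ft_force: [0.8, 0.4, -4.7]
grip_width: 0.045
```

```bash
python3 - <<'E'
from h import *
exec(open('st.py').read())
for n in ['scene','top']:
    p,d,i,M=cam(n); W=cloud(d,i,M); np.save(n+'W2.npy',W)
    u,v=map(int,proj(np.array([.62,-.16,.22]),i,M)); cv2.imwrite(f'pics/{n}3c.png',cv2.resize(p[v-50:v+50,u-65:u+65],None,fx=6,fy=6)[:,:,::-1])
    print(n,u,v)
E
```

```text
7.55 pos [ 0.4921 -0.1924  0.1676] j [-0.365   0.3344 -0.0359  1.2038 -0.0133 -0.6632] w 0.0449656588857504 F [ 0.7896  0.393  -4.7368] T [-0.0812  0.3994  0.0683] xang -162.9172293134925 z [-0.0078 -0.0113 -0.9999] xz 0.010756263704177193
scene 208 197
top 344 188
```

View pics/scene3c.png

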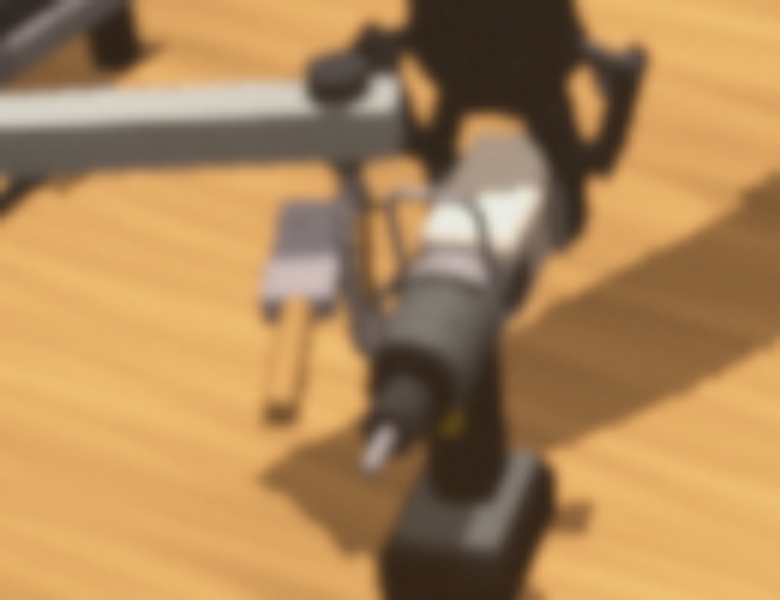

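View pics/top3c.png

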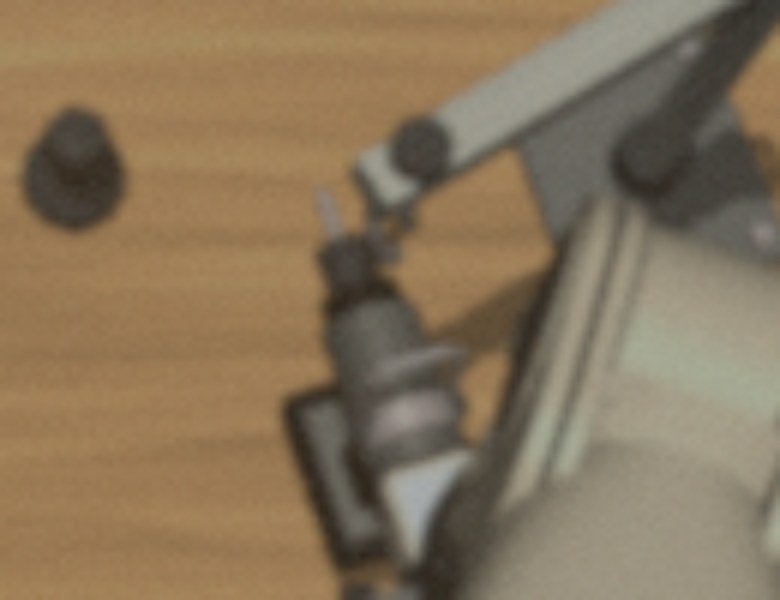

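```bash
python3 - <<'E'
from h import *
np.set_printoptions(precision=4,suppress=True,linewidth=150)
for n in ['scene','top']:
    W=np.load(n+'W.npy')
    H=W[(W[...,2]>0.215)&(W[...,2]<0.296)&(W[...,1]<-0.13)&(W[...,0]>0.6)&(W[...,1]>-0.18)&(W[...,0]<0.7)]
    l=cv2.fitLine(H[:,:2].astype(np.float32),cv2.DIST_HUBER,0,.01,.01).ravel(); print(n,'hook',len(H),H.min(0),H.max(0),np.median(H,0),'yaw',np.degrees(np.arctan2(l[1],l[0])))
    F=W[(W[...,2]>0.003)&(W[...,2]<0.02)&(W[...,0]>0.6)&(W[...,0]<0.9)&(W[...,1]<-0.18)&(W[...,1]>-0.45)]
    m=(W[...,2]>0.005)&(W[...,2]<0.02)&(W[...,0]>0.6)&(W[...,0]<0.9)&(W[...,1]<-0.18)&(W[...,1]>-0.45)
    m=cv2.morphologyEx(m.astype(np.uint8),cv2.MORPH_OPEN,np.ones((3,3)))
    k,L,st,ce=cv2.connectedComponentsWithStats(m); j=1+st[1:,4].argmax(); q=W[L==j]
    print('foot',cv2.minAreaRect(q[:,:2].astype(np.float32)),q.min(0),q.max(0),len(q))
    # arm top edge directions
    A=W[(W[...,2]>0.335)&(W[...,2]<0.36)&(W[...,1]<-0.11)&(W[...,0]>0.6)&(W[...,1]>-0.4)&(W[...,0]<0.85)]
    l=cv2.fitLine(A[:,:2].astype(np.float32),cv2.DIST_HUBER,0,.01,.01).ravel(); print('arm ang',np.degrees(np.arctan2(l[1],l[0])),l[2:],A.min(0),A.max(0), cv2.minAreaRect(A[:,:2].astype(np.float32)))
    # lower/post region near its bottom
    P=W[(W[...,2]>0.03)&(W[...,2]<0.1)&(W[...,1]<-0.25)&(W[...,0]>0.65)&(W[...,1]>-0.4)&(W[...,0]<0.85)]
    print('post',P.mean(0),P.min(0),P.max(0))
    W=np.load(n+'W2.npy')
    B=W[(W[...,2]>0.225)&(W[...,2]<0.27)&(W[...,1]<-0.13)&(W[...,1]>-0.22)&(W[...,0]>0.56)&(W[...,0]<0.628)]
    print('bail2',len(B)); T=B[B[:,2]>0.247]; 
    if len(T)>3:
        l=cv2.fitLine(T.astype(np.float32),cv2.DIST_HUBER,0,.01,.01).ravel(); print('bar',l,'yaw',np.degrees(np.arctan2(-l[0],l[1])),T.min(0),T.max(0),np.median(T,0))
    B=B[B[:,2]>0.23]
    c=B.mean(0); U,S,V=np.linalg.svd(B-c); nr=V[2]*np.sign(V[2][0]); print('plane',nr,'lean',-nr[2], 'c',c)
E
```

```text
scene hook 161 [ 0.635  -0.1596  0.2227] [ 0.6673 -0.1448  0.2956] [ 0.6571 -0.1514  0.2582] yaw 14.877116
foot ((0.7575616240501404, -0.3292289972305298), (0.14328347146511078, 0.12295950204133987), 16.616270065307617) [ 0.6746 -0.403   0.005 ] [ 0.8377 -0.2531  0.02  ] 1232
arm ang -58.236717 [ 0.7282 -0.2703] [ 0.6307 -0.349   0.335 ] [ 0.7775 -0.1281  0.3598] ((0.7043958306312561, -0.24098089337348938), (0.037671253085136414, 0.24894526600837708), 33.159461975097656)
post [ 0.7627 -0.3226  0.0595] [ 0.7376 -0.349   0.0301] [ 0.7783 -0.3079  0.1   ]
bail2 57
bar [-0.3204  0.9472 -0.0065  0.5881 -0.1617  0.2528] yaw 18.690445 [ 0.5769 -0.1802  0.2481] [ 0.5947 -0.1421  0.2569] [ 0.5877 -0.1606  0.2531]
plane [ 0.9083  0.316  -0.2741] lean 0.27413517818492783 c [ 0.5868 -0.1628  0.2475]
top hook 49 [ 0.6331 -0.1632  0.2241] [ 0.6581 -0.1468  0.2956] [ 0.639  -0.154   0.2412] yaw 24.745413
foot ((0.7449420690536499, -0.3300756514072418), (0.12143032997846603, 0.12226994335651398), 17.087980270385742) [ 0.6726 -0.4031  0.005 ] [ 0.8136 -0.2621  0.0199] 968
arm ang -59.543064 [ 0.6982 -0.2374] [ 0.6275 -0.3505  0.335 ] [ 0.7742 -0.1308  0.3594] ((0.6974206566810608, -0.2428002655506134), (0.04084308445453644, 0.24905511736869812), 32.83313751220703)
post [ 0.7473 -0.3228  0.0532] [ 0.7342 -0.3472  0.0304] [ 0.7721 -0.3075  0.0984]
bail2 51
bar [-0.2628  0.9646 -0.0229  0.5859 -0.1665  0.2561] yaw 15.23838 [ 0.5772 -0.1841  0.2476] [ 0.591  -0.1423  0.2644] [ 0.5854 -0.1618  0.2566]
plane [ 0.9171  0.2715 -0.2919] lean 0.291884910593606 c [ 0.5829 -0.1621  0.2507]
```

The scene crop shows the crossbar at (385-475,195) crop px, short of the gate, which hangs at crop x≈365. Relative to the seat, the bar is at x ≈ -64 mm, y ≈ +9 mm and z ≈ +26 mm. I'll close in.

Request:
move_arm(
  series=[
    [[0.8, 0.05, -0.2, 0.2, -0.2, 0, 0], [1, 0.05, -0.2, 0.2, -0.2, 0, 0], [1, 0.05, -0.2, 0.2, 0, 0, 0], [0.8, 0.05, 0, 0, 0, 0, 0], [0.1, 0, 0, 0, 0, 0, 0]],
  ],
)

```text
clock: 8.15
eef_pos: [0.5334, -0.1868, 0.1611]
tool_rot: [-0.151, 0.989, 0.0, 0.0]
ft_force: [0.3, 0.2, -4.9]
grip_width: 0.0455
```

```bash
cat > look.py <<'E'
from h import *
import sys
exec(open('st.py').read())
S=np.array([.651,-.152,.228]); a=np.radians(16.8); X=np.array([np.cos(a),np.sin(a),0]);Y=np.array([-X[1],X[0],0])
for n in ['scene','top']:
    p,d,i,M=cam(n); W=cloud(d,i,M); np.save(f'{n}W_{sys.argv[1]}.npy',W)
    u,v=map(int,proj(S+[-0.02,0,0.01],i,M)); cv2.imwrite(f'pics/{n}{sys.argv[1]}.png',cv2.resize(p[v-35:v+35,u-45:u+45],None,fx=8,fy=8,interpolation=cv2.INTER_CUBIC)[:,:,::-1])
    bz=o['eef_pos'][2]+.0886
    L=np.stack([(W-S)@X,(W-S)@Y,W[...,2]-S[2]],-1)*1000
    g=o['eef_pos']; bx=((g-S)@X)*1000+98; print('pred bar x,y,z', bx,((g-S)@Y)*1000,(bz-.228)*1000)
    m=(abs(L[...,0]-bx)<14)&(abs(L[...,1])<25)&(L[...,2]>(bz-.228)*1000-6)&(L[...,2]<(bz-.228)*1000+9)
    print(n,'bar pts hanger mm\n',np.round(L[m],0).astype(int)[::2].tolist())
E
python3 look.py 4
```

```text
8.15 pos [ 0.5334 -0.1868  0.1611] j [-0.3375  0.4064  0.0532  1.2173  0.0011 -0.6404] w 0.045484480269504184 F [ 0.3321  0.2322 -4.9061] T [-0.0896  0.4873 -0.0295] xang -162.6414794618771 z [ 0.0007  0.0009 -1.    ] xz -0.0009490867249565869
pred bar x,y,z -24.65584982215303 0.6623956509180554 21.677059545136686
scene bar pts hanger mm
 [[-21, -10, 23], [-25, -1, 21], [-24, 4, 22], [-25, 9, 22], [-26, 14, 22], [-23, -11, 18], [-22, 8, 21], [-20, 13, 23], [-29, 15, 18], [-25, 17, 18], [-24, 22, 18], [-23, 20, 16]]
pred bar x,y,z -24.65584982215303 0.6623956509180554 21.677059545136686
top bar pts hanger mm
 [[-12, 0, 18], [-26, -11, 26], [-25, -18, 17], [-25, -4, 21], [-27, -8, 24], [-28, -13, 21], [-29, -19, 18], [-25, 8, 25], [-27, 4, 27], [-28, -2, 24], [-30, -16, 16], [-26, 17, 25], [-26, 10, 20], [-29, 7, 27], [-26, 18, 17], [-28, 14, 21], [-28, 19, 16]]
```

View pics/scene4.png

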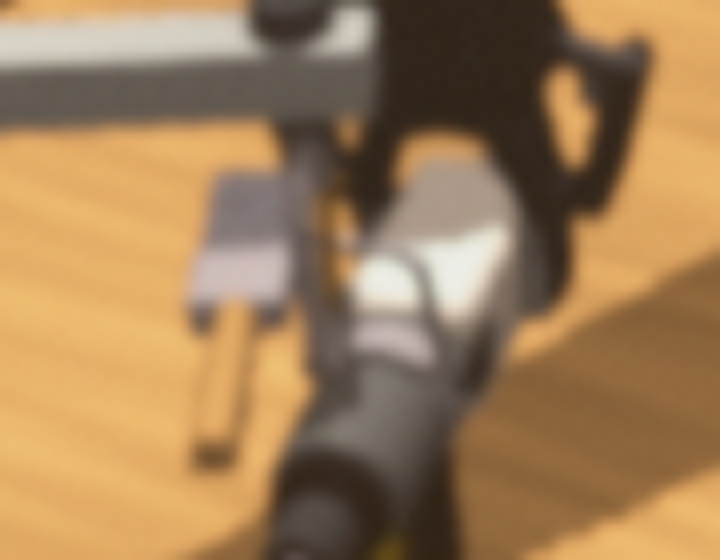

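View pics/top4.png

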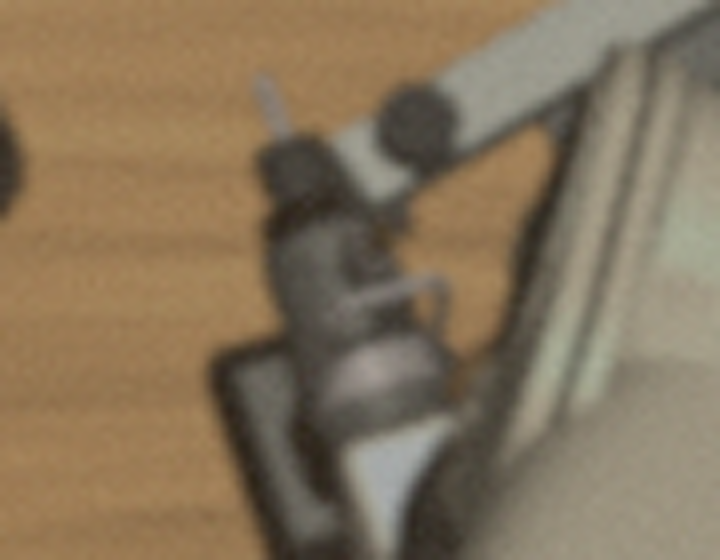

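The top view shows the bar at (345-440,290) crop px, centred in line with the nose tip at about (380,250). Depth agrees: y ≈ 0 and z ≈ +22 mm. I'll push in gently.

Request:
move_arm(
  series=[
    [[0.3, 0.09, 0, 0, 0, 0, 0], [0.3, 0.09, 0, 0, 0, 0, 0], [0.3, 0.09, 0, 0, 0, 0, 0], [0.3, 0.09, 0, 0, 0, 0, 0], [0, 0, 0, 0, 0, 0, 0]],
  ],
)

```text
clock: 8.75
eef_pos: [0.5438, -0.183, 0.1609]
tool_rot: [-0.15, 0.989, 0.001, -0.001]
ft_force: [-0.9, -0.9, -4.5]
grip_width: 0.0456
```

```bash
python3 look.py 5
```

```text
8.75 pos [ 0.5438 -0.183   0.1609] j [-0.3247  0.4257  0.0824  1.2304  0.0002 -0.6266] w 0.04558328807041421 F [-0.9081 -0.8933 -4.4788] T [-0.1921  0.5276 -0.068 ] xang -162.7008324977747 z [-0.0027  0.0011 -1.    ] xz 0.0022589500033851797
pred bar x,y,z -13.57272700965747 1.3038620926676605 21.46638522535685
scene bar pts hanger mm
 [[-8, -2, 29], [-5, -1, 28], [-13, 1, 23], [-13, 6, 24], [-14, 11, 24], [-10, -1, 22], [-13, 3, 21], [-12, 8, 22], [-12, 14, 23], [-12, 19, 23], [-9, -3, 20], [-12, 11, 19], [-12, 16, 20], [-18, 19, 16], [-8, -1, 18], [-12, 23, 18]]
pred bar x,y,z -13.57272700965747 1.3038620926676605 21.46638522535685
top bar pts hanger mm
 [[-9, 2, 20], [-12, -8, 21], [-14, -13, 23], [-12, 0, 19], [-15, -4, 24], [-16, -9, 22], [-17, -15, 21], [-14, 10, 25], [-15, 4, 24], [-17, 0, 24], [-14, 18, 25], [-14, 12, 21], [-17, 8, 26], [-18, -4, 16], [-15, 18, 21], [-17, 13, 19], [-17, 24, 21], [-17, 18, 19]]
```

Request:
move_arm(
  series=[
    [[0.3, 0, 0, 0, 0, 0, 0], [0.3, 0, 0, 0, 0, 0, 0], [0.3, 0.09, 0, 0, 0, 0, 0], [0, 0, 0, 0, 0, 0, 0], [0, 0, 0, 0, 0, 0, 0]],
  ],
)

```text
clock: 9.35
eef_pos: [0.5476, -0.183, 0.16]
tool_rot: [-0.149, 0.989, 0.001, -0.007]
ft_force: [-5.9, -1.3, -3.1]
grip_width: 0.0453
```

```bash
python3 look.py 6
```

```text
9.35 pos [ 0.5476 -0.183   0.16  ] j [-0.3206  0.4412  0.1042  1.2469 -0.0035 -0.6204] w 0.045339978184299 F [-5.939  -1.2887 -3.1007] T [-0.1947  0.9354  0.0481] xang -162.82282534918667 z [-0.0136  0.0008 -0.9999] xz 0.012761006034738336
pred bar x,y,z -9.960642691497085 0.240340594939049 20.632659517285628
scene bar pts hanger mm
 [[-4, -1, 29], [-5, -1, 26], [-3, -14, 22], [-8, -3, 21], [-8, 2, 21], [-12, 6, 19], [-8, 12, 22], [-7, -19, 16], [-1, -1, 22], [-10, 1, 17], [-9, 7, 18], [-8, 12, 19], [-12, 16, 17], [-2, -1, 19], [-10, 14, 15], [-11, 18, 15], [-3, -2, 15], [-7, 19, 15]]
pred bar x,y,z -9.960642691497085 0.240340594939049 20.632659517285628
top bar pts hanger mm
 [[-3, -1, 16], [-11, -11, 23], [-11, -17, 19], [-9, 2, 20], [-11, -3, 23], [-14, -6, 28], [-9, 13, 22], [-11, 8, 23], [-12, 3, 22], [-11, 16, 22], [-11, 11, 20], [-12, 19, 19], [-18, -4, 17], [-16, 20, 16]]
```

View pics/scene6.png

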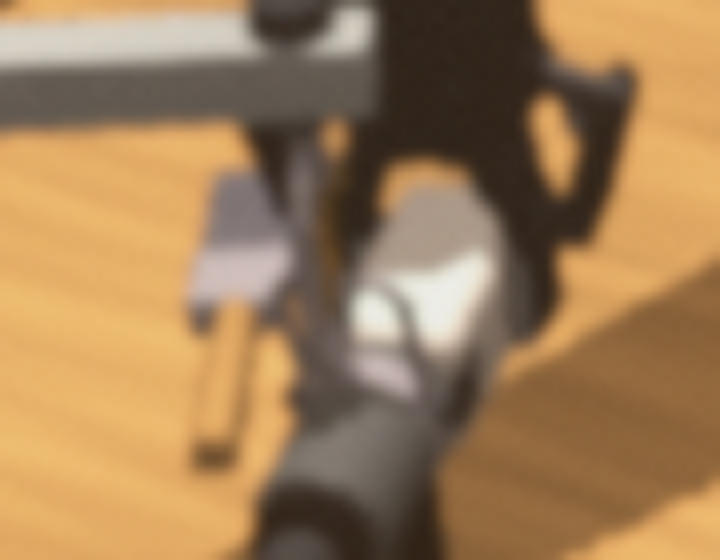

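View pics/top6.png

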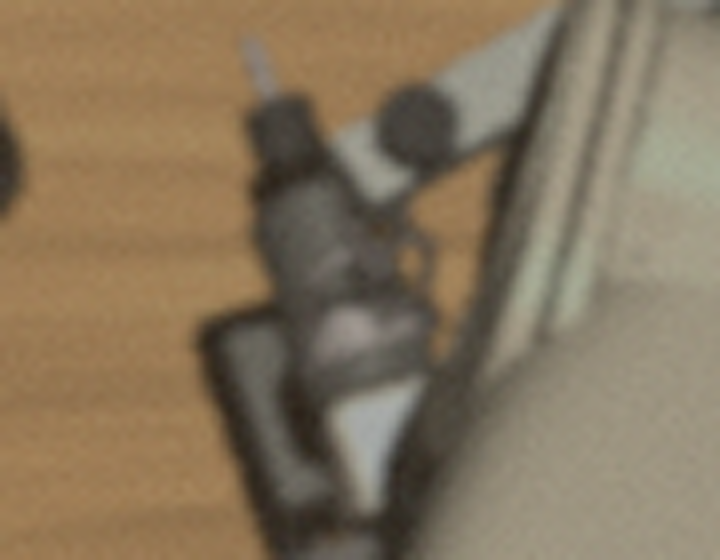

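Gate contact gives about 6 N, as expected. I'll keep pushing, correct the small pitch sag and hold height.

Request:
move_arm(
  series=[
    [[0.4, 0.12, 0.1, 0, -0.4, 0, 0], [0.4, 0.12, 0.1, 0, -0.4, 0, 0], [0.4, 0.12, 0.05, 0, -0.2, 0, 0], [0.3, 0.09, 0.05, 0, -0.2, 0, 0], [0.1, 0.03, 0, 0, 0, 0, 0]],
  ],
)

```text
clock: 9.95
eef_pos: [0.5526, -0.181, 0.1592]
tool_rot: [-0.146, 0.989, 0.0, -0.008]
ft_force: [-5.0, -1.0, -4.9]
grip_width: 0.0455
```

```bash
python3 look.py 7
```

```text
9.95 pos [ 0.5526 -0.181   0.1592] j [-0.3129  0.4511  0.1176  1.2521 -0.0068 -0.6063] w 0.04554770797625451 F [-5.0015 -1.0077 -4.8524] T [-0.2174  1.1218 -0.0163] xang -163.18386982603712 z [-0.0163 -0.0019 -0.9999] xz 0.016130986508416684
pred bar x,y,z -4.562229471009957 0.7129992868467864 19.821044431157148
scene bar pts hanger mm
 [[-4, -1, 26], [-4, -18, 18], [-6, -13, 18], [-7, 0, 18], [-4, 6, 21], [-4, -18, 15], [-3, -12, 17], [-1, 2, 19], [-2, 6, 19], [-5, 10, 18], [-5, 15, 18], [2, 0, 19], [-2, 9, 17], [-6, 12, 15], [-6, 17, 15], [1, 17, 17], [9, 2, 18]]
pred bar x,y,z -4.562229471009957 0.7129992868467864 19.821044431157148
top bar pts hanger mm
 [[-2, 2, 18], [-1, 12, 16], [-5, 9, 23], [-5, 3, 19], [-8, -1, 22], [-5, 14, 19], [-6, 9, 20], [-6, 20, 19], [-7, 15, 19], [-14, -3, 14], [-17, -1, 17]]
```

Bar is at x ≈ -5 and z ≈ +18 mm, with the gate nearly open. I'll nudge in a touch and start down.

Request:
move_arm(
  series=[
    [[0.3, 0.09, 0.1, 0, -0.5, 0, 0], [0.3, 0.09, 0.1, 0, -0.5, 0, 0], [0.2, 0.06, 0, 0, -0.3, 0, 0], [0.2, 0.06, 0, 0, -0.3, 0, 0], [0.2, 0.06, 0, 0, -0.3, 0, 0]],
  ],
)

```text
clock: 10.55
eef_pos: [0.5549, -0.1801, 0.1564]
tool_rot: [-0.143, 0.99, -0.002, -0.003]
ft_force: [-6.8, -1.2, -3.7]
grip_width: 0.0451
```

```bash
python3 look.py 8
```

```text
10.55 pos [ 0.5549 -0.1801  0.1564] j [-0.3111  0.4473  0.1042  1.231  -0.0052 -0.5983] w 0.045101688477730634 F [-6.8363 -1.2193 -3.7183] T [-0.331   1.1753  0.0142] xang -163.54842766326763 z [-0.0047 -0.0039 -1.    ] xz 0.0055853676727917355
pred bar x,y,z -2.1532792218894627 0.9080063178394768 17.045396035288956
scene bar pts hanger mm
 [[-6, -2, 24], [0, 0, 23], [-13, 0, 14], [0, -16, 18], [-2, -12, 18], [1, 2, 21], [-4, 5, 18], [-2, -20, 14], [-3, -15, 14], [9, 0, 23], [-1, 1, 17], [-1, 7, 18], [-2, 11, 18], [-2, 16, 18], [7, 2, 19], [1, 12, 16], [-1, 17, 16], [11, 1, 19], [0, 16, 13], [11, -2, 15], [1, 19, 11]]
pred bar x,y,z -2.1532792218894627 0.9080063178394768 17.045396035288956
top bar pts hanger mm
 [[9, 2, 11], [-1, 7, 17], [-2, 2, 17], [-4, -3, 19], [-2, 13, 18], [-4, 8, 21], [-4, 2, 14], [-1, 17, 11], [-4, 14, 17], [-3, 21, 12], [-7, 17, 20], [-6, 22, 14], [-13, -1, 13], [-15, 3, 15]]
```

View pics/scene8.png

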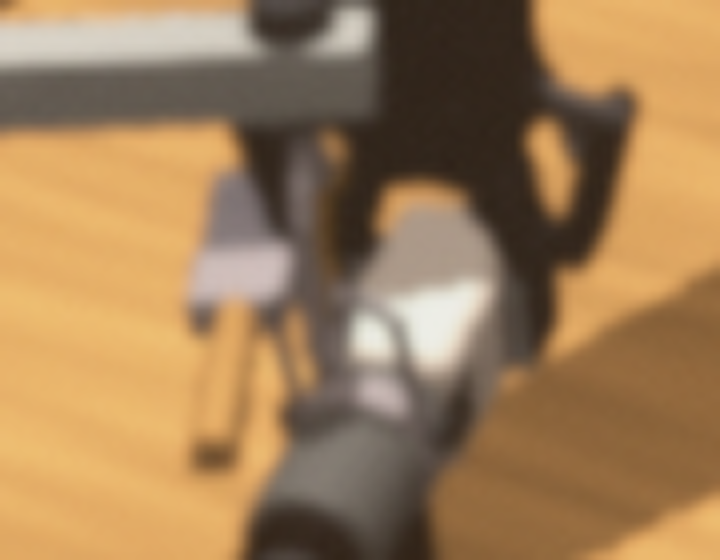

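View pics/top8.png

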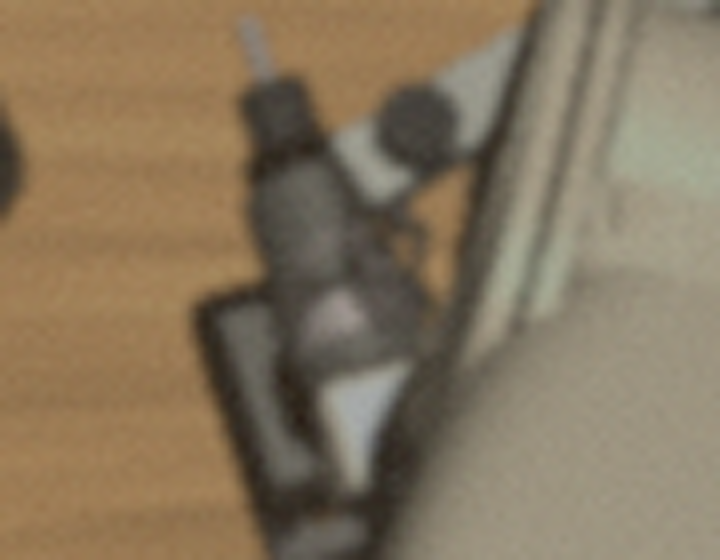

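The scene crop shows the bail's left leg emerging beyond the hook at (285,345), and depth puts the bar at x ≈ -2 mm, inside the nose at about -13. I'll go down past the gate's end.

Request:
move_arm(
  series=[
    [[0.15, 0.05, -0.2, 0, 0, 0, 0], [0.15, 0.05, -0.3, 0, 0, 0, 0], [0.15, 0.05, -0.3, 0, 0, 0, 0], [0, 0, 0, 0, 0, 0, 0], [0, 0, 0, 0, 0, 0, 0]],
  ],
)

```text
clock: 11.15
eef_pos: [0.559, -0.1793, 0.1474]
tool_rot: [-0.142, 0.99, -0.002, -0.003]
ft_force: [0.6, -0.2, -5.1]
grip_width: 0.0457
```

```bash
python3 look.py 9
```

```text
11.15 pos [ 0.559  -0.1793  0.1474] j [-0.3075  0.4615  0.1023  1.2161 -0.0057 -0.5929] w 0.04573171828554563 F [ 0.64   -0.1921 -5.07  ] T [-0.087   0.3854 -0.0213] xang -163.64628211905944 z [-0.006  -0.0041 -1.    ] xz 0.00692507620230126
pred bar x,y,z 2.031136663637241 0.4249613271058461 8.033522219982741
scene bar pts hanger mm
 [[-5, -3, 17], [-10, 0, 13], [-7, -4, 12], [-9, 1, 11], [-9, 3, 9], [8, 2, 17], [1, -17, 7], [5, -10, 10], [12, 0, 16], [-7, 0, 3], [2, -17, 5], [3, -11, 7], [14, -2, 15], [3, 2, 8], [3, 7, 8], [1, 11, 8], [4, -22, 2], [5, -16, 4], [14, 1, 12], [7, 3, 8], [7, 8, 9], [4, 12, 7], [1, 16, 5], [13, 0, 8], [1, 13, 2], [4, 19, 5], [11, -1, 4]]
pred bar x,y,z 2.031136663637241 0.4249613271058461 8.033522219982741
top bar pts hanger mm
 [[8, 3, 15], [6, 1, 10], [3, 2, 12], [1, -9, 8], [1, 8, 13], [0, 3, 12], [0, -3, 7], [1, 13, 10], [0, 8, 8], [1, 18, 6], [-1, 14, 8], [-11, -5, 12]]
```

The gate force has gone (Fx≈0) and the bar is at z ≈ +7 mm, below the gate's end, so the gate appears to have snapped shut. I'll lower it to the seat.

Request:
move_arm(
  series=[
    [[-0.1, -0.03, -0.2, 0, 0, 0, 0], [-0.1, -0.03, -0.2, 0, 0, 0, 0], [0, 0, -0.1, 0, 0, 0, 0], [0, 0, 0, 0, 0, 0, 0], [0, 0, 0, 0, 0, 0, 0]],
  ],
)

```text
clock: 11.75
eef_pos: [0.5574, -0.1799, 0.1428]
tool_rot: [-0.142, 0.99, -0.002, -0.002]
ft_force: [0.3, 0.7, -4.5]
grip_width: 0.0455
```

```bash
python3 look.py 10|head -2
```

```text
11.75 pos [ 0.5574 -0.1799  0.1428] j [-0.3093  0.4606  0.0885  1.2013 -0.0055 -0.5951] w 0.045503903564252754 F [ 0.2586  0.7258 -4.4933] T [-0.1486  0.3827  0.0394] xang -163.62132847255162 z [-0.0042 -0.0045 -1.    ] xz 0.005327686993468124
pred bar x,y,z 0.34185002581676827 0.3777624491222338 3.422542322790073
```

View pics/scene10.png

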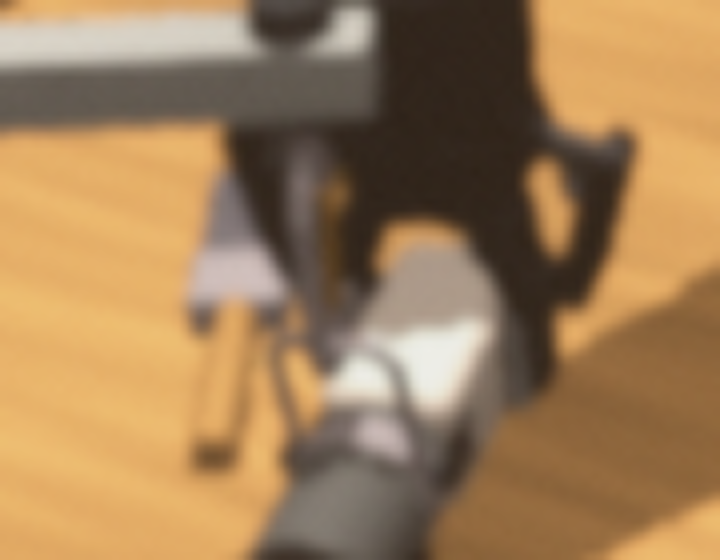

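The crop shows the bail straddling the hook's bow at (280-400,340), with the brass gate hanging straight down at (330,180-310). Now seat it and load gently.

Request:
move_arm(
  series=[
    [[0, 0, -0.1, 0, 0, 0, 0], [0, 0, -0.1, 0, 0, 0, 0], [0, 0, -0.1, 0, 0, 0, 0], [0, 0, 0, 0, 0, 0, 0], [0, 0, 0, 0, 0, 0, 0]],
  ],
)

```text
clock: 12.35
eef_pos: [0.5579, -0.18, 0.141]
tool_rot: [-0.143, 0.99, -0.002, -0.001]
ft_force: [-0.7, 0.6, -3.4]
grip_width: 0.0459
```

Request:
move_arm(
  series=[
    [[0, 0, -0.1, 0, 0, 0, 0], [0, 0, -0.1, 0, 0, 0, 0], [0, 0, 0, 0, 0, 0, 0], [0, 0, 0, 0, 0, 0, 0], [0, 0, 0, 0, 0, 0, 0]],
  ],
)

```text
clock: 12.85
eef_pos: [0.5583, -0.18, 0.1404]
tool_rot: [-0.143, 0.99, -0.002, -0.0]
ft_force: [-1.7, 1.0, -0.4]
grip_width: 0.0452
```

```bash
python3 st.py
```

```text
12.85 pos [ 0.5583 -0.18    0.1404] j [-0.3094  0.4607  0.0821  1.1906 -0.0047 -0.5957] w 0.04517061720278628 F [-1.7454  1.016  -0.4396] T [0.025  0.2995 0.0623] xang -163.59812067615212 z [ 0.0001 -0.005  -1.    ] xz 0.001306387391444654
```

Request:
move_arm(
  series=[
    [[-0.03, 0, -0.15, 0, 0, 0, 0], [-0.03, 0, -0.15, 0, 0, 0, 0], [0, 0, -0.15, 0, 0, 0, 0], [0, 0, -0.1, 0, 0, 0, 0], [0, 0, 0, 0, 0, 0, 0]],
  ],
)

```text
clock: 13.35
eef_pos: [0.5599, -0.1803, 0.1381]
tool_rot: [-0.143, 0.99, -0.003, 0.003]
ft_force: [-3.3, 0.7, 3.0]
grip_width: 0.0452
```

```bash
python3 st.py
```

```text
13.35 pos [ 0.5599 -0.1803  0.1381] j [-0.3098  0.4598  0.0744  1.1766 -0.0034 -0.5965] w 0.04520069533359103 F [-3.3364  0.7487  3.0093] T [0.1408 0.3015 0.1883] xang -163.57295424017366 z [ 0.0074 -0.006  -1.    ] xz -0.005379906306494516
```

Request:
move_arm(
  series=[
    [[-0.15, -0.05, -0.15, 0, 0.2, 0, 0], [-0.15, -0.05, -0.15, 0, 0.2, 0, 0], [-0.1, 0, -0.15, 0, 0.2, 0, 0], [0, 0, -0.15, 0, 0.2, 0, 0], [0, 0, 0, 0, 0, 0, 0]],
  ],
)

```text
clock: 13.85
eef_pos: [0.5605, -0.1811, 0.1359]
tool_rot: [-0.144, 0.99, -0.003, 0.002]
ft_force: [-3.8, 1.1, 3.4]
grip_width: 0.0454
```

```bash
python3 st.py
```

```text
13.85 pos [ 0.5605 -0.1811  0.1359] j [-0.3104  0.4648  0.0763  1.1757 -0.0042 -0.5987] w 0.045393455038743764 F [-3.8102  1.1434  3.4465] T [0.1847 0.0664 0.206 ] xang -163.47916892663608 z [ 0.005 -0.006 -1.   ] xz -0.003102447926096872
```

```bash
python3 look.py 11
```

```text
13.85 pos [ 0.5605 -0.1811  0.1359] j [-0.3104  0.4648  0.0763  1.1757 -0.0042 -0.5987] w 0.045393455038743764 F [-3.8102  1.1434  3.4465] T [0.1847 0.0664 0.206 ] xang -163.47916892663608 z [ 0.005 -0.006 -1.   ] xz -0.003102447926096872
pred bar x,y,z 2.9810477390959136 -1.7223547285612242 -3.474836010376375
scene bar pts hanger mm
 [[-11, -4, 1], [-11, 1, 1], [-5, 1, 2], [2, -17, 2], [-1, -14, 0], [1, 1, 3], [-1, 5, 2], [3, -17, 0], [3, -12, 0], [2, 0, 1], [2, 6, 1], [4, 12, 4], [-3, 14, -1], [0, -19, -5], [9, 3, 3], [2, 5, -2], [2, 11, -1], [2, 16, 0], [11, -4, 1], [11, 1, 1], [1, 2, -6], [1, 18, -4], [8, -3, -4], [6, 1, -5], [-2, 19, -8]]
pred bar x,y,z 2.9810477390959136 -1.7223547285612242 -3.474836010376375
top bar pts hanger mm
 [[5, 0, 5], [3, 0, 0], [2, -5, -2], [1, 4, 2], [0, -2, 0], [-4, -17, -2], [0, 10, 3], [-1, 4, -1], [-4, 0, 3], [-3, 14, 5], [-4, 2, -4], [-1, 21, -2], [-3, 16, -1], [-9, 2, 2], [-10, 2, -2]]
```

View pics/scene11.png

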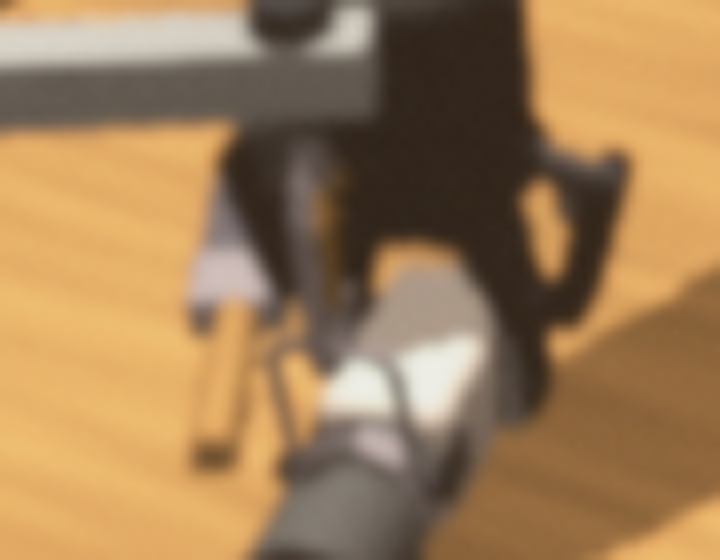

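View pics/top11.png

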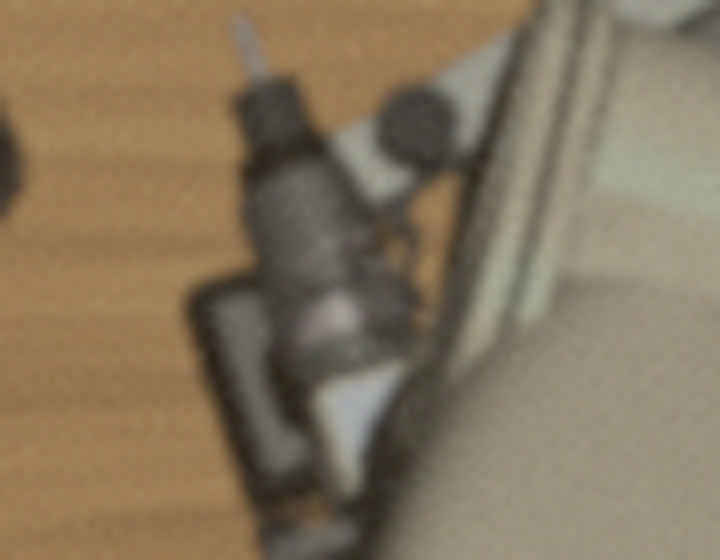

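The bar sits in the bow (z≈0) and the gate is shut. The load so far is about 8 N, with some forward drag as the tool pitches in the grip. I'll pull more firmly, down and slightly back.

Request:
move_arm(
  series=[
    [[-0.25, -0.08, -0.2, 0, 0.3, 0, 0], [-0.25, -0.08, -0.25, 0, 0.3, 0, 0], [-0.25, -0.08, -0.3, 0, 0.3, 0, 0], [-0.2, -0.06, -0.3, 0, 0.3, 0, 0], [-0.2, -0.06, -0.3, 0, 0.3, 0, 0]],
  ],
)

```text
clock: 14.45
eef_pos: [0.5631, -0.182, 0.1303]
tool_rot: [-0.147, 0.989, -0.002, 0.005]
ft_force: [2.1, 4.0, 8.1]
grip_width: 0.0456
```

```bash
python3 st.py
```

```text
14.45 pos [ 0.5631 -0.182   0.1303] j [-0.3134  0.4704  0.0699  1.1589  0.0013 -0.6084] w 0.045591619216606594 F [2.0906 4.0207 8.0704] T [ 0.6551 -0.8498  0.275 ] xang -163.09732204241243 z [ 0.0113 -0.0023 -0.9999] xz -0.01012293733812833
```

Request:
move_arm(
  series=[
    [[-0.05, 0, -0.35, 0, 0.3, 0, 0], [-0.05, 0, -0.35, 0, 0.3, 0, 0], [-0.05, 0, -0.35, 0, 0.3, 0, 0], [-0.05, 0, -0.35, 0, 0.3, 0, 0], [-0.05, 0, -0.35, 0, 0.3, 0, 0]],
  ],
)

```text
clock: 14.95
eef_pos: [0.5716, -0.1797, 0.1198]
tool_rot: [-0.15, 0.989, -0.001, 0.005]
ft_force: [-0.7, 2.5, 8.6]
grip_width: 0.0455
```

```bash
python3 st.py
```

```text
14.95 pos [ 0.5716 -0.1797  0.1198] j [-0.306   0.4937  0.0789  1.1463  0.0027 -0.6069] w 0.04547805019834896 F [-0.6764  2.4666  8.5872] T [ 0.5101 -0.6524  0.2322] xang -162.75939677705836 z [ 0.0101 -0.0003 -0.9999] xz -0.009547449263824543
```

Hook load is about 13.4 N vertical, levelling off as the tool pivots. I'll add one pull with a back component, which relieves the grip's moment, to bring it nearer 15 N.

Request:
move_arm(
  series=[
    [[-0.3, 0, -0.3, 0, 0.3, 0, 0], [-0.45, 0, -0.35, 0, 0.3, 0, 0], [-0.5, 0, -0.35, 0, 0.3, 0, 0], [-0.5, 0, -0.35, 0, 0.3, 0, 0], [-0.5, 0, -0.35, 0, 0.3, 0, 0]],
  ],
)

```text
clock: 15.45
eef_pos: [0.5745, -0.1804, 0.1175]
tool_rot: [-0.152, 0.988, -0.006, 0.02]
ft_force: [7.9, 2.2, 8.0]
grip_width: 0.0456
```

```bash
python3 look.py 12 | head -2
```

```text
15.45 pos [ 0.5745 -0.1804  0.1175] j [-0.3082  0.4778  0.0456  1.0978  0.0079 -0.6133] w 0.04555365383334397 F [7.8686 2.1662 7.9559] T [ 0.4008 -1.3717 -0.0137] xang -162.49418205849184 z [ 0.0413 -0.0049 -0.9991] xz -0.037922280723514536
pred bar x,y,z 16.53680892056643 -5.0549275663923945 -21.874390202289014
```

View pics/scene12.png

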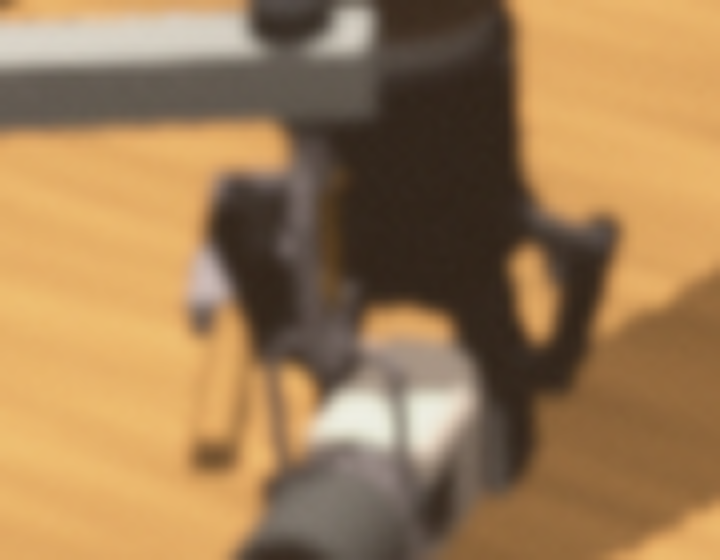

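The total is now about 15.2 N (12.8 down, 8.2 back). One more, mostly down.

Request:
move_arm(
  series=[
    [[-0.35, 0, -0.4, 0, 0, 0, 0], [-0.3, 0, -0.5, 0, 0, 0, 0], [-0.3, 0, -0.55, 0, 0, 0, 0], [-0.3, 0, -0.55, 0, 0, 0, 0], [-0.3, 0, -0.55, 0, 0, 0, 0]],
  ],
)

```text
clock: 16.05
eef_pos: [0.5845, -0.1804, 0.1099]
tool_rot: [-0.155, 0.987, -0.012, 0.049]
ft_force: [-0.3, 3.2, 14.2]
grip_width: 0.0456
```

```bash
python3 st.py
```

```text
16.05 pos [ 0.5845 -0.1804  0.1099] j [-0.3109  0.4602 -0.009   1.0028  0.0232 -0.6215] w 0.04557863426202725 F [-0.2795  3.2123 14.2018] T [ 0.6875 -1.044   0.2776] xang -162.0334014473989 z [ 0.1009 -0.0081 -0.9949] xz -0.09351645139305029
```

That is about 19 N total, safely under 25 N but enough. I'll ease off to about 15 N.

Request:
move_arm(
  series=[
    [[0, 0.03, 0, 0, 0, 0, 0], [0, 0.03, 0, 0, 0, 0, 0], [0, 0, 0, 0, 0, 0, 0], [0, 0, 0, 0, 0, 0, 0], [0, 0, 0, 0, 0, 0, 0]],
  ],
)

```text
clock: 16.55
eef_pos: [0.5866, -0.1801, 0.1103]
tool_rot: [-0.155, 0.987, -0.013, 0.051]
ft_force: [-2.1, -0.0, 4.3]
grip_width: 0.0453
```

```bash
python3 look.py 13|head -2
```

```text
16.55 pos [ 0.5866 -0.1801  0.1103] j [-0.3092  0.4605 -0.008   0.9996  0.023  -0.6198] w 0.04533149333347659 F [-2.1336 -0.0422  4.2903] T [ 0.146  -0.027   0.0892] xang -162.02290704253346 z [ 0.1046 -0.0092 -0.9945] xz -0.09676024544000025
pred bar x,y,z 28.21701313619124 -8.242763273734779 -29.060836222426197
```

View pics/scene13.png

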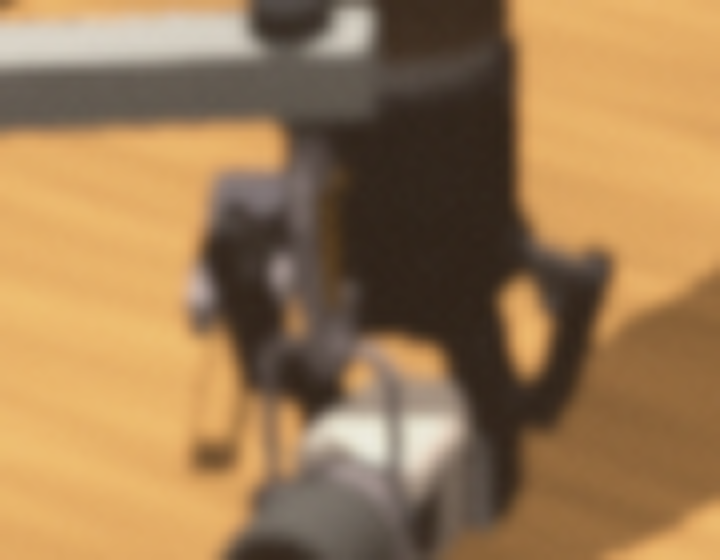

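Request:
move_arm(
  series=[
    [[-0.1, -0.03, 0.17, 0, 1, 0, 0], [-0.1, -0.03, 0.17, 0, 1, 0, 0], [-0.1, -0.03, 0.17, 0, 1, 0, 0], [-0.1, -0.03, 0.17, 0, 1, 0, 0], [0, 0, 0, 0, 0, 0, 0]],
  ],
)

```text
clock: 17.15
eef_pos: [0.5772, -0.1799, 0.1161]
tool_rot: [-0.156, 0.988, -0.005, 0.009]
ft_force: [-3.0, 0.9, 5.4]
grip_width: 0.0454
```

```bash
python3 look.py 14|head -2; python3 - <<'E'
from h import *
S=np.array([.651,-.152,.228]); a=np.radians(16.8); X=np.array([np.cos(a),np.sin(a),0]);Y=np.array([-X[1],X[0],0])
for n in ['scene','top']:
  for k in ['4','10','13','14']:
    W=np.load(f'{n}W_{k}.npy'); L=np.stack([(W-S)@X,(W-S)@Y,W[...,2]-S[2]],-1)*1000
    m=(L[...,2]>-85)&(L[...,2]<0)&(abs(L[...,1])<16)&(L[...,0]>{'4':20,'10':44,'13':46,'14':46}[k])&(L[...,0]<130)
    q=L[m]
    if len(q)<5: print(n,k,len(q)); continue
    # bit/chuck: farthest points
    t=q[q[:,0].argsort()[-6:]]; print(n,k,len(q),'tip',np.median(t,0).round(0),q.max(0).round(0))
E
```

```text
17.15 pos [ 0.5772 -0.1799  0.1161] j [-0.302   0.4992  0.0776  1.1294 -0.0003 -0.6154] w 0.045439931728820736 F [-2.9694  0.9321  5.4191] T [ 0.2305 -0.2164  0.0746] xang -162.0347189330856 z [ 0.0188 -0.0061 -0.9998] xz -0.01598255458990866
pred bar x,y,z 19.273688001605933 -5.3585332243727 -23.29499531608012
scene 4 215 tip [ 78.   0. -44.] [ 81.  16. -25.]
scene 10 231 tip [102.  -2. -65.] [104.  16. -42.]
scene 13 266 tip [117.   1. -28.] [120.  16. -26.]
scene 14 253 tip [115.   1. -39.] [116.  16. -31.]
top 4 108 tip [ 73.   2. -44.] [ 78.  15. -23.]
top 10 119 tip [ 98.  -1. -65.] [102.  16. -42.]
top 13 186 tip [114.  -0. -29.] [117.  15. -25.]
top 14 170 tip [112.   1. -36.] [115.  15. -29.]
```

Request:
move_arm(
  series=[
    [[-0.12, -0.04, 0.2, 0, 1, 0, 0], [-0.12, -0.04, 0.2, 0, 1, 0, 0], [-0.12, -0.04, 0.2, 0, 1, 0, 0], [-0.12, -0.04, 0.2, 0, 1, 0, 0], [0, 0, 0, 0, 0, 0, 0]],
  ],
)

```text
clock: 17.75
eef_pos: [0.5684, -0.1798, 0.1227]
tool_rot: [-0.157, 0.987, 0.004, -0.032]
ft_force: [-1.8, 0.5, 5.9]
grip_width: 0.0455
```

```bash
cat > tip.py <<'E'
from h import *
import sys
k=sys.argv[1]
S=np.array([.651,-.152,.228]); a=np.radians(16.8); X=np.array([np.cos(a),np.sin(a),0]);Y=np.array([-X[1],X[0],0])
for n in ['scene','top']:
    W=np.load(f'{n}W_{k}.npy'); L=np.stack([(W-S)@X,(W-S)@Y,W[...,2]-S[2]],-1)*1000
    m=(L[...,2]>-95)&(L[...,2]<0)&(abs(L[...,1])<16)&(L[...,0]>44)&(L[...,0]<130)
    q=L[m]; t=q[q[:,0].argsort()[-6:]]; print(n,k,len(q),'tip',np.median(t,0).round(1))
E
python3 look.py 15|head -2; python3 tip.py 15
```

```text
17.75 pos [ 0.5684 -0.1798  0.1227] j [-0.2954  0.5409  0.1634  1.2542 -0.0215 -0.6107] w 0.045522669224257295 F [-1.8471  0.5207  5.9235] T [ 0.2391 -0.2191  0.0899] xang -161.8659385662399 z [-0.0645 -0.0028 -0.9979] xz 0.06216222949142908
pred bar x,y,z 10.942922652964327 -2.7092981823175792 -16.74535515888878
scene 15 257 tip [111.8   1.6 -48. ]
top 15 156 tip [108.1   2.  -45.7]
```

Request:
move_arm(
  series=[
    [[-0.1, -0.03, 0.2, 0, 0.6, 0, 0], [-0.05, -0.02, 0.2, 0, 0.3, 0, 0], [0, 0, 0.15, 0, 0, 0, 0], [0, 0, 0.1, 0, 0, 0, 0], [0, 0, 0, 0, 0, 0, 0]],
  ],
)

```text
clock: 18.35
eef_pos: [0.5645, -0.1803, 0.1252]
tool_rot: [-0.157, 0.987, 0.006, -0.044]
ft_force: [1.6, 0.7, -0.1]
grip_width: 0.0452
```

```bash
python3 look.py 16|head -2; python3 tip.py 16
```

```text
18.35 pos [ 0.5645 -0.1803  0.1252] j [-0.2951  0.5502  0.1841  1.2882 -0.0275 -0.6088] w 0.0452494074050481 F [ 1.5547  0.667  -0.0964] T [ 0.0586 -0.167   0.0727] xang -161.89576368546597 z [-0.0878 -0.0021 -0.9961] xz 0.08408258090266131
pred bar x,y,z 6.987986373648312 -2.0741651722403915 -14.22599090030549
scene 16 248 tip [109.2   1.3 -49.3]
top 16 151 tip [105.5   2.  -49.9]
```

Forces are near zero, and the tool is about 10° nose-up, near its hanging angle. Releasing.

Request:
move_arm(
  series=[
    [[0, 0, 0, 0, 0, 0, 0.65], [0, 0, 0, 0, 0, 0, 0.75], [0, 0, 0, 0, 0, 0, 1], [0, 0, 0, 0, 0, 0, 1], [0, 0, 0, 0, 0, 0, 1]],
  ],
)

```text
clock: 18.95
eef_pos: [0.5656, -0.181, 0.1273]
tool_rot: [-0.156, 0.987, 0.005, -0.042]
ft_force: [-0.2, -0.6, 1.1]
grip_width: 0.0855
```

```bash
python3 look.py 17|head -2; python3 tip.py 17;  python3 - <<'E'
from h import *
cam('wrist','w17.png'); cam('scene','s17.png')
E
```

```text
18.95 pos [ 0.5656 -0.181   0.1273] j [-0.2955  0.5476  0.1858  1.2881 -0.0279 -0.6086] w 0.08548730384133373 F [-0.2429 -0.6453  1.06  ] T [-0.0404 -0.0615 -0.0127] xang -161.94320978526957 z [-0.0836 -0.0037 -0.9965] xz 0.08067590412943058
pred bar x,y,z 7.818792351041722 -3.0766668286931993 -12.092028105664648
scene 17 248 tip [108.3   0.5 -52.8]
top 17 141 tip [103.4   0.3 -51.4]
```

View pics/scene17.png

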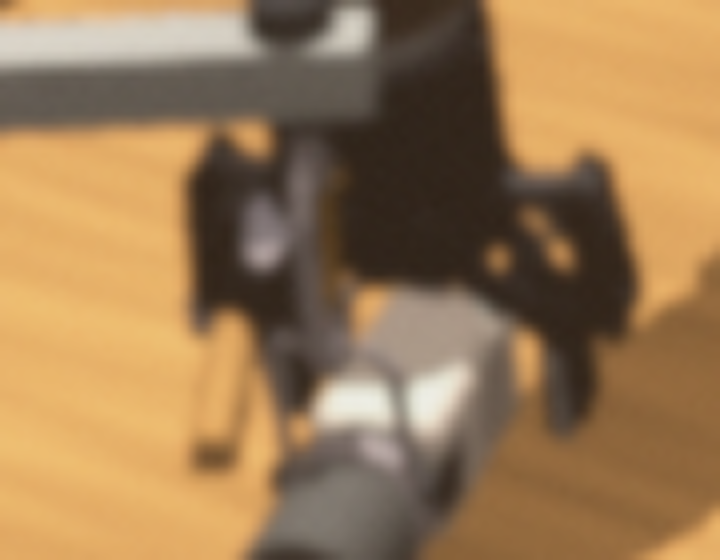

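View pics/w17.png

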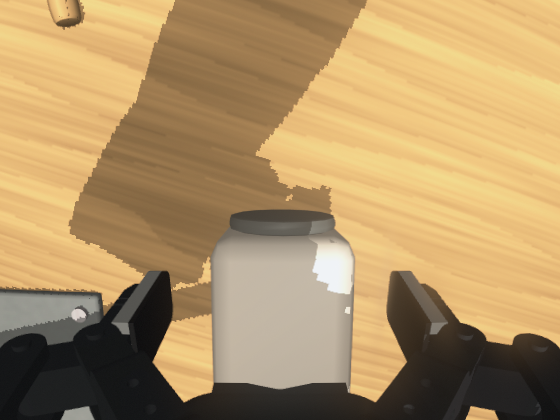

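The housing is free, at columns 213-353 between the open fingers (170 and 390). I'll back off along -X.

Request:
move_arm(
  series=[
    [[-0.6, -0.18, 0.05, 0, 0, 0, 1], [-1.2, -0.36, 0.1, 0, 0, 0, 1], [-1.8, -0.54, 0.1, 0, 0, 0, 1], [-2, -0.6, 0.1, 0, 0, 0, 1], [-2, -0.6, 0.2, 0, 0, 0, 1]],
  ],
)

```text
clock: 19.65
eef_pos: [0.4875, -0.2037, 0.1317]
tool_rot: [-0.158, 0.987, 0.005, -0.042]
ft_force: [0.0, -0.0, -0.2]
grip_width: 0.0853
```

Request:
move_arm(
  series=[
    [[-2, -0.6, 0.5, 0, 0, 0, 1], [-2, -0.6, 1, 0, 0, 0, 1], [-1.5, -0.4, 1, 0, 0, 0, 1], [-0.5, 0, 0.5, 0, 0, 0, 1], [0, 0, 0, 0, 0, 0, 1]],
  ],
)

```text
clock: 20.15
eef_pos: [0.4204, -0.2205, 0.1629]
tool_rot: [-0.156, 0.987, 0.005, -0.043]
ft_force: [-0.4, 1.0, -0.8]
grip_width: 0.0854
```

```bash
python3 look.py 18|head -2; python3 tip.py 18;  python3 - <<'E'
from h import *
cam('wrist','w18.png'); cam('scene','s18.png')
E
```

```text
20.15 pos [ 0.4204 -0.2205  0.1629] j [-0.4568  0.2929 -0.1116  1.2427 -0.0412 -0.7696] w 0.08543222402884249 F [-0.4124  1.013  -0.7965] T [ 0.0262 -0.1403  0.0426] xang -161.92938326274611 z [-0.0866 -0.0034 -0.9962] xz 0.0833623323887524
pred bar x,y,z -142.58948833603947 1.0643559425655054 23.455396796555867
scene 18 245 tip [108.    0.3 -52.7]
top 18 143 tip [104.8  -0.9 -53. ]
```

View pics/scene18.png

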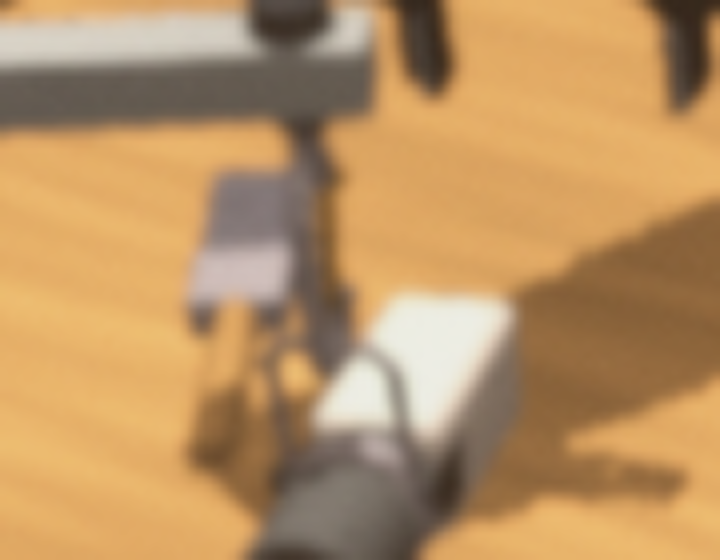

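View pics/w18.png

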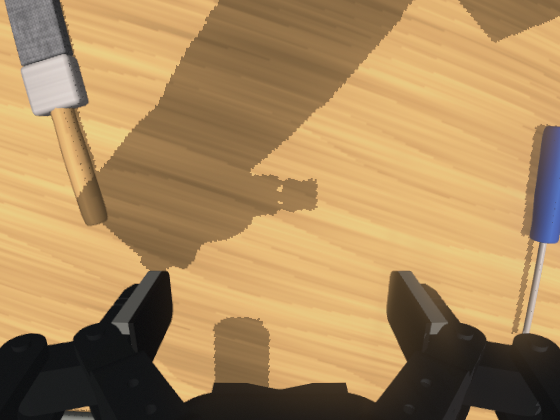

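The tool hangs free in the hook with the brass gate straight, at (330,190-300) crop px. I'll wait for it to settle and check for swing.

Request:
move_arm(
  series=[
    [[-2, 0, 1, 0, -1, 0, 1], [-2, 0, 1, 0, -1, 0, 1], [-2, 0, 1, 0, -1, 0, 1], [-1, 0, 0.5, 0, 0, 0, 1], [0, 0, 0, 0, 0, 0, 1]],
  ],
)

```text
clock: 20.85
eef_pos: [0.3518, -0.2186, 0.1941]
tool_rot: [-0.16, 0.987, 0.003, -0.019]
ft_force: [0.5, 0.3, 0.1]
grip_width: 0.0849
```

Request:
move_arm(
  series=[
    [[0, 0, 0, 0, 0, 0, 1], [0, 0, 0, 0, 0, 0, 1], [0, 0, 0, 0, 0, 0, 1], [0, 0, 0, 0, 0, 0, 1], [0, 0, 0, 0, 0, 0, 1]],
  ],
)

```text
clock: 21.35
eef_pos: [0.3547, -0.2185, 0.1923]
tool_rot: [-0.161, 0.987, 0.004, -0.019]
ft_force: [-0.4, 1.2, -0.8]
grip_width: 0.0852
```

Request:
move_arm(
  series=[
    [[0, 0, 0, 0, 0, 0, 1], [0, 0, 0, 0, 0, 0, 1], [0, 0, 0, 0, 0, 0, 1], [0, 0, 0, 0, 0, 0, 1], [0, 0, 0, 0, 0, 0, 1]],
  ],
)

```text
clock: 21.85
eef_pos: [0.3549, -0.2184, 0.1919]
tool_rot: [-0.161, 0.987, 0.004, -0.02]
ft_force: [-0.2, -0.4, -0.5]
grip_width: 0.0854
```

Request:
move_arm(
  series=[
    [[0, 0, 0, 0, 0, 0, 1], [0, 0, 0, 0, 0, 0, 1], [0, 0, 0, 0, 0, 0, 1], [0, 0, 0, 0, 0, 0, 1], [0, 0, 0, 0, 0, 0, 1]],
  ],
)

```text
clock: 22.35
eef_pos: [0.3548, -0.2185, 0.1921]
tool_rot: [-0.161, 0.987, 0.004, -0.019]
ft_force: [-0.0, 0.4, -0.8]
grip_width: 0.0854
```

```bash
python3 - <<'E'
from h import *
import time
fr=[]
S=np.array([.651,-.152,.228]); a=np.radians(16.8); X=np.array([np.cos(a),np.sin(a),0]);Y=np.array([-X[1],X[0],0])
g=[]
for k in range(8):
    p,d,i,M=cam('scene','s19.png' if k==0 else None); W=cloud(d,i,M); L=np.stack([(W-S)@X,(W-S)@Y,W[...,2]-S[2]],-1)*1000
    m=(L[...,2]>-95)&(L[...,2]<0)&(abs(L[...,1])<16)&(L[...,0]>44)&(L[...,0]<130); q=L[m]; t=q[q[:,0].argsort()[-6:]]; print(np.median(t,0).round(1))
    fr.append(p.astype(float))
m=(abs(L[...,1])<8)&(L[...,2]>-12)&(L[...,2]<65)&(abs(L[...,0])<20)
q=L[m]; hsv=cv2.cvtColor(p,cv2.COLOR_RGB2HSV)[m]; b=(hsv[:,1]>90)
print('brass pts',q[b].round(0).astype(int).tolist())
print(bot.get_obs()['clock'])
u,v=map(int,proj(S+[-0.02,0,0.01],i,M)); av=np.mean(fr,0)
cv2.imwrite('pics/av19.png',cv2.resize(av[v-40:v+40,u-50:u+50].astype(np.uint8),None,fx=7,fy=7,interpolation=cv2.INTER_CUBIC)[:,:,::-1])
E
```

```text
[107.3   0.7 -53.4]
[108.3   0.3 -51.9]
[109.2   1.  -52.5]
[108.8  -0.3 -52.9]
[ 1.077e+02 -1.000e-01 -5.350e+01]
[108.7   0.5 -52.4]
[108.6   0.4 -52.6]
[107.3   0.6 -53.8]
brass pts [[-13, 2, 57], [-13, 1, 55], [-10, 0, 53], [-11, 2, 54], [-10, 5, 54], [-11, -1, 50], [-12, 1, 50], [-10, 4, 51], [-10, -3, 48], [-10, -1, 48], [-9, 2, 49], [-12, -5, 43], [-10, -1, 45], [-11, 1, 45], [-7, 0, 44], [-12, 0, 41], [-8, -1, 41], [-10, 1, 40], [-9, -2, 37], [-12, 0, 35], [-8, -1, 35], [-11, 0, 33], [-4, 0, 35], [-8, 1, 32], [-3, 0, 33], [-6, 1, 30], [10, 2, 38], [-9, -3, 25], [-9, 0, 26], [-8, -3, 23], [-12, -2, 21], [-9, -4, 20], [-5, 1, 23], [-9, -4, 17], [-4, 1, 20], [-15, -1, 13], [-15, 1, 13], [-15, 4, 14], [-6, -3, 16], [-2, 1, 19], [-10, 1, 14], [-13, 2, 12], [-20, 2, 7], [11, -4, 24], [-5, -3, 14], [-6, -1, 13], [-10, 0, 10], [-11, 2, 10], [11, -4, 21], [-11, -3, 6], [-12, -1, 6], [-10, 2, 8], [14, -3, 21], [10, -5, 15], [14, -1, 17], [9, -6, 11], [16, -1, 11], [11, -4, 4], [12, -4, 1], [9, -2, -1], [9, -3, -4], [10, 0, -2]]
22.75
```

View pics/av19.png

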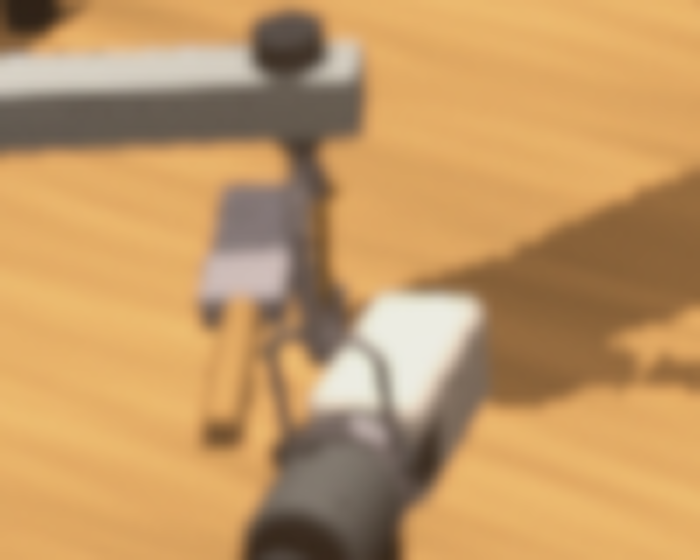

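View pics/s19.png

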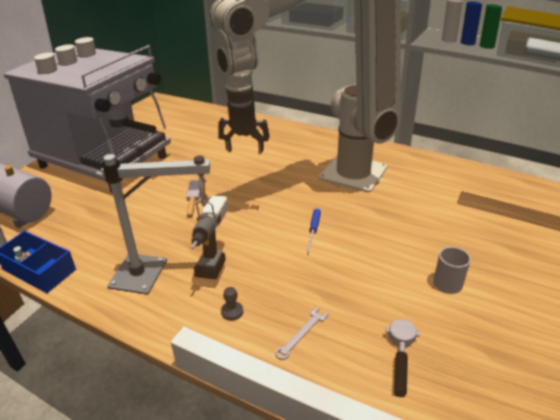

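The gate points run vertically (x ≈ -9 mm from z = 53 down to 17 mm), so it is shut. The tool is still to within noise, and the bystanders are where they were. Handing in.

```bash
python3 -c "
from workcell import bot
print(bot.job_done(), bot.get_obs()['clock'])"
```

```text
the job is handed in; nothing more can be done
the job is handed in; nothing more can be done
```

The driver hangs in the shut snap hook, and I handed the job in at about 22.8 s. I gripped it by the motor housing, pushed the bail in through the gate and lowered it. The 6 to 7 N gate force then dropped to zero, which I took as the gate snapping shut. After that I tugged, eased off until the wrist force was near zero, let go and backed away.

**Tug:** it was not one clean 15 N pull. The driver slowly turned nose-up in the grip, so I needed several pulls. The hook load, from wrist readings plus about 4.8 N of tool weight, was:
- about 13.5 N in the first two pulls
- 15.2 N in the third, 12.8 N down and 8.2 N back
- about 19 N at the end of the last pull, an overshoot of the 15 N but under the 25 N limit

These are readings at the end of each half-second move; I could not see the force in between.

**Last checks:**
- **Gate:** depth points run straight down from the pivot to the nose, so it is shut. The colour filter that picked them out was rough, and some of the points were not the gate.
- **Driver:** the crossbar was in the bow when I last measured it, during the tug. It hangs roughly 8 to 10° nose-up, because the bail leans forward. The bit tip stayed within about 1 mm over 0.4 s, which is camera noise.
- **Robot and bystanders:** the gripper is well clear. By eye, everything else looks unmoved in the scene picture.

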